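# Turn a test piece over in the turnover jig

### The job

The upper face of the round steel test piece has had its hardness test; turn the piece over in the turnover jig for the other face. Press it, marked face up, fully home into the pocket of the blue hinged plate until both spring latches click over its rim, guide the plate by its black handle all the way over onto the nest without letting it slam, press the red button on its back fully so that the piece drops into the nest, then guide the plate back down to where it was, so that the piece is left lying flat in the nest, marked face down. Feel your way: no hard pressing on piece or button, and leave the other things on the bench where they are.

Things in the scene. Friction and masses are not known exactly. Their poses are not given: they have to be found in the camera images.
- piece_center (a point): centre (half-way up) of the loose test piece: a solid round disc of ground grey steel, diameter 60 mm, thickness 10 mm, about 0.2 kg, no hole, small dark dents on its upper (marked) face; its z axis points out of the marked face
- turnover_jig: fixed turnover jig on the green mat (3 mm thick); origin at the centre of the underside of its aluminium base (110 x 256 x 10 mm), z up. The blue plate's hinge axis runs along the jig's x axis, 50 mm above the origin. The plate's pocket lies on the +y side, the nest on the -y side, both 62 mm from the hinge axis
- flip_plate (a joint): angle of the blue hinged plate (rad): 0 = lying open on the +y side, pocket up (as it starts); 1.57 = upright; 3.14 = turned fully over onto the nest, pocket down. Turns about the jig's +x axis, weighs about 0.3 kg, has little friction and falls to either side if let go
- pocket_center (a point): centre of the piece when fully home in the plate's pocket; moves with the blue plate, z axis out of the pocket. Flat floor 5 mm below this point; the plate is 52 mm wide along the hinge, 8 mm thick: the piece overhangs it by 4 mm on both sides, so fingers that close along the jig's x axis pass beside it. Four round-headed pins, 5.5 mm tall, leave the piece about 1 mm play
- latch_mid (a point): point midway between the two sprung latch bolts, 10.8 mm above the pocket floor; moves with the plate. The bolts face one another along the jig's y axis; their noses slope at 45 degrees up to 9 mm above this point: the piece is pushed down past them at 5 to 10 N. One side may go first: press the side still up. Snapped over the rim, they hold it even upside down. Housings 20 mm above the floor
- handle_center (a point): centre of the plate's handle: black round bar, 14 mm diameter, 44 mm long, parallel to the jig's x axis, at the plate's free end, 147 mm from the hinge axis, 28 mm clear of the plate; 50 mm above the bench with the plate open, 56 mm when turned over; moves with the plate. Held lightly, by its ends or across, it turns between the fingers
- release_button (a joint): travel (m) of the red release button: 0 = out, 0.006 = fully pressed. Linked to both latch bolts: pressing it draws them back by as much; it dips by about 4 mm while the piece passes the bolts and comes out again when they have snapped over. Springs back when let go; fully pressed takes 7 to 8 N
- button_top (a point): centre of the end face of the red release button, 23 mm diameter, on the back of the blue plate behind the pocket centre, 10 mm proud of the plate; faces down with the plate open, up when turned over (then 81 mm above the bench); moves with plate and button
- nest_center (a point): centre of the piece when it lies flat in the nest (fixed), 55 mm above the bench: on a flat white pad 5 mm below this point, between four round-headed pins 5.5 mm taller than the pad. With the plate turned over, the latched piece hangs about 3 mm above its place until the button is pressed
- ring_center (a point): bystander: centre of a loose steel bearing ring with a large hole, 62 mm diameter, 12 mm thick
- caliper: bystander: loose steel caliper lying behind the jig, 72 x 272 x 8 mm, origin under its middle
- loupe: bystander: loose black eyepiece, 32 mm diameter, 26 mm tall, origin under its middle
- oil_bottle: bystander: loose cream oil bottle with red spout, 42 mm diameter, 118 mm tall, origin under its middle
Things that resemble listed ones, but are neither listed nor needed, are in the scene too. Leave any green, orange or pink look-alike of the part that bears piece_center alone.

How it is judged:
By the outcome, as a careful person would: the job done as asked, in the order asked, and still so for the second after the job is handed in, with the robot touching nothing.
It also fails if it takes over 72 s, if anything falls off the work surface, if the arm or the gripper's body presses on something with over 40 N, if the wrist force passes 120 N, or if a joint passes its speed limit or range.

### The arm

A 6-joint arm with a two-finger parallel gripper is mounted at the origin on a cart in front of the work surface, level with it; the furniture and walls round the work are solid. World frame = base frame: x ahead of the robot, y to its left, z up, the work surface at z = 0. Lengths are in mm, angles in degrees, forces in N, time in s.
With the tool pointing down it reaches from about 275 to 825 mm from the base axis. Payload 5.2 kg.
Tool frame: the origin (TCP) lies at the very end of the fingers, on their centre line; the grasp point (between the pads) lies 19 mm behind it; z points along the fingers, y is the direction in which the jaws open and shut (so a half turn about z gives the same grasp; the last joint's range is limited). The gripper opens to 93 mm and grips with 3 to 60 N. Pads are 15 mm wide; open, the fingers measure 128 mm over their backs; the gripper's body (75 mm by 188 mm) begins 65 mm behind the grasp point.
Start: joints at [63.381, 14.817, 87.949, -0, 77.235, -11.62], TCP at [142.328, 531.27, 190.853] pointing down, gripper open.
Joint ranges: [-179.93, 179.93], [-52.35, 119.4], [10.71, 147.94], [-69.91, 249.91], [12.55, 155.21], [-178.61, 178.61]. Speed limits (degrees/s): [147.25, 147.25, 180, 180, 180, 180].

### API

Orientations are given as [roll, pitch, yaw] about the fixed x, y, z axes, in that order (R = Rz(yaw) Ry(pitch) Rx(roll)).
In Python, from station import bot, inverse_kinematics, cams, hand_in, spotter gives the robot as it stands. The module is installed in compiled form; this text tells all that it offers. Calls block until the motion is done:
- bot.movep(position, orientation): joint-space move of the TCP to a pose.
- bot.movel(position, frame=None, vel=150): straight line of the TCP; frame=None keeps the orientation; vel is the mean speed in mm/s.
- bot.movej(angles): joint-space move.
- bot.gripper_to(opening, force=None): finger opening in mm; force is the grip in N (None keeps the last); returns when the fingers have stopped.
- bot.hold(seconds).
- inverse_kinematics(position, orientation): joint angles nearest the present ones, or None.
- bot.read_state(): the state.
- cams.get_image(name): name is "scene" or "top"; returns a dict with "color" (420x560x3 uint8, red, green, blue), "depth" (420x560 float32, mm along the optical axis (not along the pixel's ray), 0 where there is no reading), "mtx" (3x3 intrinsics, pixels), "camera_from_world" (4x4, takes a point from world to camera coordinates). Camera axes: x right, y down, z forward; pixel columns grow to the right and rows downward; lengths in mm; the calibration is good to about 2 mm. A picture is of the moment at which its call begins.
A pose or a line that the arm cannot do raises bot.Unreachable and nothing moves.
- hand_in(): hands the job in, once; it reports no verdict.
Trained networks look in a picture, given as the dict that the camera call returned (one of the last four; its "shot" number tells which), for a name from the list of things; names that differ only in an ending like _2 or _b are one class to them, and where a whole thing is asked for, a point or a joint stands for the part that bears it (a point fixed in the world has none). Each returns a list of dicts, best first, with "conf" (0 to 1); they miss things now and then, are a little off and sometimes report something else, mostly with a low value. They report only what shows in the picture. A call takes as long as a camera call. They do not tell look-alikes from the thing itself.
- spotter.search_frame(picture, label): "rect" ([centre column, centre row, width, height] in pixels, round what is visible of it).
The state is a dict: "time_s": time; "joint_pos": joint angles; "joint_vel": joint speeds; "tau": joint torques, N m; "tool_pos": TCP position; "ee_rot": TCP orientation; "force": force on the tool from outside, world axes, zero at the start; "ft_torque": the same for the moment, N m; "width": finger opening in mm.
Only numpy, scipy, OpenCV 4.12 (cv2) and the standard library are available. Lean on these libraries where they do the work, as an engineer would, in place of code of your own. Each camera call takes 0.05 s, during which the arm holds its last target.

## Working session

There is one attempt and no reset: what is moved stays moved. The work goes in short steps, each a Python script; the robot and the scene stay as the last script left them, time stands still between calls to the robot, and variables do not carry over. Pictures are saved under pics/ and viewed, and the job is handed in when it is done.

```bash
mkdir -p pics; ls; python3 - <<'E'
from station import bot,cams
import cv2,numpy as np
for n in ["scene","top"]:
    p=cams.get_image(n); cv2.imwrite(f"pics/{n}0.png",cv2.resize(p["color"][:,:,::-1],(800,600)))
    np.savez(f"{n}0.npz",**{k:p[k] for k in("color","depth","mtx","camera_from_world")})
    print(n,p["mtx"],p["camera_from_world"],p["shot"])
s=bot.read_state();print(s)
E
```

```text
pics
scene [[526.64486955   0.         275.13843835]
 [  0.         526.64486955 211.93639242]
 [  0.           0.           1.        ]] [[-7.99448350e-01 -6.00425253e-01 -1.92834761e-02  4.99369846e+02]
 [-4.21299263e-01  5.83252095e-01 -6.94495446e-01  2.52936951e+02]
 [ 4.28239731e-01 -5.47089124e-01 -7.19238641e-01  1.30080242e+03]
 [ 0.00000000e+00  0.00000000e+00  0.00000000e+00  1.00000000e+00]] 1
top [[514.55495531   0.         291.65236722]
 [  0.         514.55495531 206.60543978]
 [  0.           0.           1.        ]] [[-1.31203851e-02 -9.99895108e-01  6.13419175e-03  7.33023801e+01]
 [-9.90661644e-01  1.21661185e-02 -1.35799455e-01  6.24594382e+02]
 [ 1.35710582e-01 -7.85864964e-03 -9.90717356e-01  1.64475595e+03]
 [ 0.00000000e+00  0.00000000e+00  0.00000000e+00  1.00000000e+00]] 2
{'time_s': 0.1, 'joint_pos': array([ 6.33810502e+01,  1.48542814e+01,  8.80023151e+01,  2.09686237e-03,
        7.72335884e+01, -1.16186594e+01]), 'joint_vel': array([ 0.05802112, -0.05961297, -0.26518213,  0.00205008, -0.0092727 ,
        0.02653119]), 'tau': array([ 1.03829756e-03, -4.38212478e+01, -2.84642047e+01,  7.20363669e-02,
        3.62379500e-02, -6.08564915e-05]), 'tool_pos': array([142.07728287, 530.81017615, 190.12585422]), 'ee_rot': array([-1.79912075e+02, -2.01653510e-02,  1.64999229e+02]), 'force': array([-0.6321502 , -0.12486543, -0.02082733]), 'ft_torque': array([ 0.01958892,  0.03080292, -0.00388087]), 'width': 92.96548917275607}
```

View pics/scene0.png

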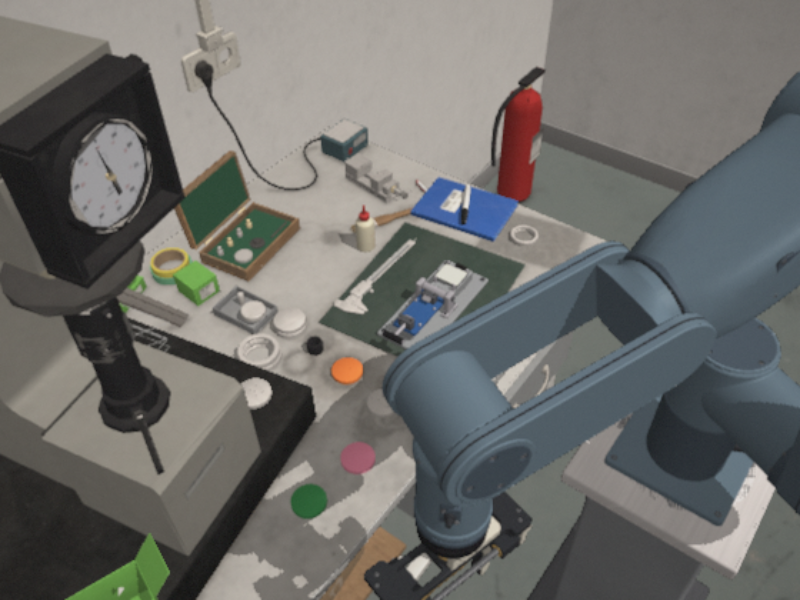

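View pics/top0.png

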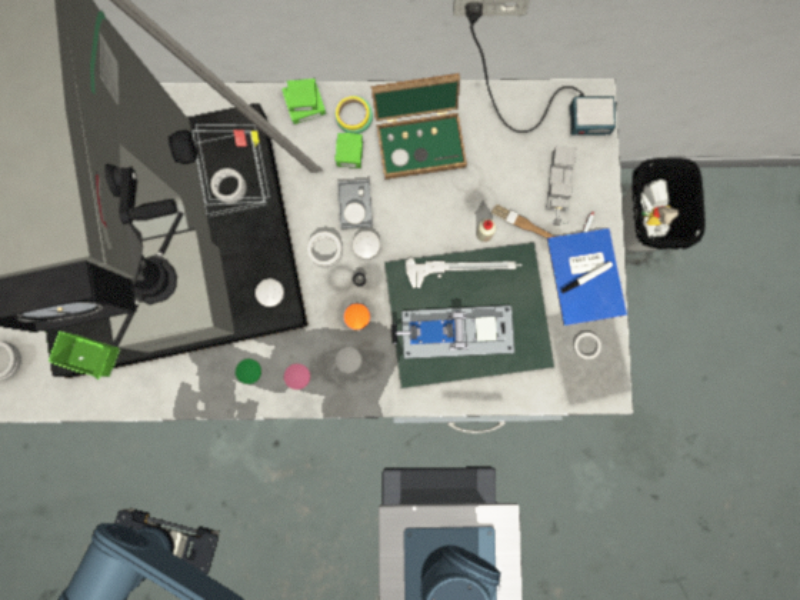

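Candidates for the piece, in top-view display pixels: the grey disc at (348,360), the disc at (342,277), the thick disc at (366,243), the disc on the block at (353,212) and the disc on the anvil at (269,292). I'll enlarge them to check.

```bash
cat > h.py <<'E'
import numpy as np,cv2
def load(n): 
    d=np.load(n); return {k:d[k] for k in d}
def pix2w(p,u,v,z=None):
    K=p["mtx"];T=p["camera_from_world"];R=T[:3,:3];t=T[:3,3]
    r=np.linalg.inv(K)@np.array([u,v,1.])
    if z is None:
        d=np.median(p["depth"][int(round(v))-1:int(round(v))+2,int(round(u))-1:int(round(u))+2]); return R.T@(r*d-t)
    o=-R.T@t; w=R.T@r; return o+w*(z-o[2])/w[2]
def w2pix(p,X):
    c=p["camera_from_world"]@np.append(X,1.); q=p["mtx"]@c[:3]; return q[:2]/q[2]
def cloud(p):
    h,w=p["depth"].shape; v,u=np.mgrid[:h,:w]; d=p["depth"]
    c=np.stack([u,v,np.ones_like(u)],-1).reshape(-1,3)@np.linalg.inv(p["mtx"]).T*d.reshape(-1,1)
    T=p["camera_from_world"]; W=(c-T[:3,3])@T[:3,:3]; return W.reshape(h,w,3)
E
python3 - <<'E'
from h import *
p=load("top0.npz")
c=p["color"][120:300,160:400,::-1]; cv2.imwrite("pics/c1.png",cv2.resize(c,(800,600),interpolation=cv2.INTER_CUBIC))
p=load("scene0.npz")
c=p["color"][190:300,155:290,::-1]; cv2.imwrite("pics/c2.png",cv2.resize(c,(736,600),interpolation=cv2.INTER_CUBIC))
t=load("top0.npz")
for u,v in [(348,360),(342,277),(366,243),(353,212),(269,292),(356,316),(297,376)]:
    print(u,v,pix2w(t,u*.7,v*.7).round(1))
E
```

```text
348 360 [480.8 226.    6.3]
342 277 [677.1 240.9  -2.7]
366 243 [753.3 182.4  21.3]
353 212 [826.8 212.3  26.7]
269 292 [628.5 392.5 101. ]
356 316 [582.7 207.1   8.9]
297 376 [445.4 342.9  11.2]
```

View pics/c1.png

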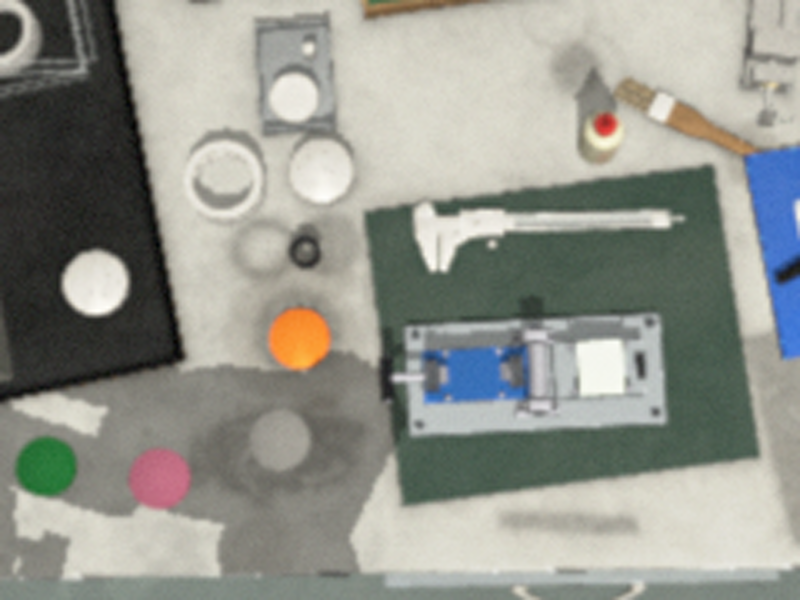

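View pics/c2.png

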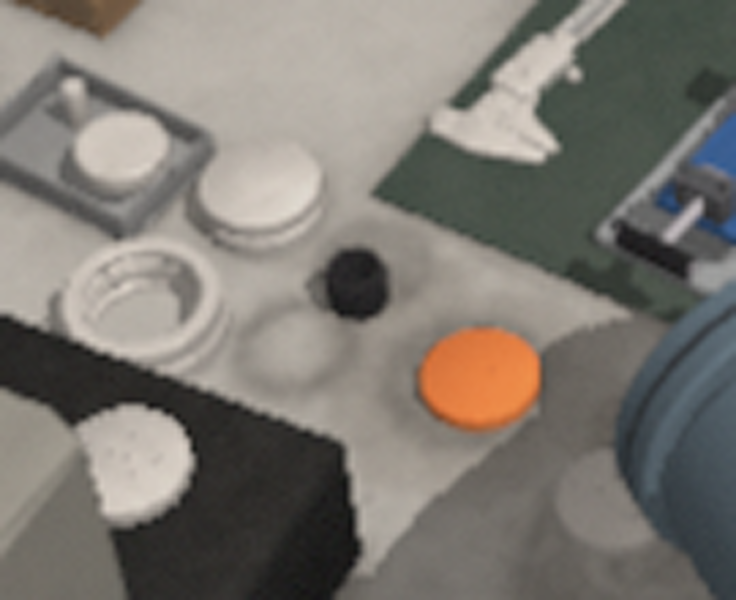

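```bash
python3 - <<'E'
from h import *
from station import cams,spotter,bot
p=cams.get_image("top")
for l in ["piece_center","pocket_center","handle_center","turnover_jig"]:
    print(l,[(np.round(d["conf"],2),np.round(np.array(d["rect"])/.7)) for d in spotter.search_frame(p,l)])
W=cloud(p)
for u,v in [(348,360),(269,292),(366,243),(297,376)]:
    u,v=int(u*.7),int(v*.7)
    print(u,v,"\n",W[v-16:v+17:2,u-30:u+31:4,2].round(0).astype(int))
c=p["color"][225:275,210:275,::-1]
c=cv2.normalize(cv2.resize(c,(780,600),interpolation=cv2.INTER_CUBIC),None,0,255,cv2.NORM_MINMAX); 
d=p["color"][180:230,155:220,::-1]; d=cv2.resize(d,(780,600),interpolation=cv2.INTER_CUBIC)
cv2.imwrite("pics/c3.png",cv2.resize(np.hstack([c,d]),(800,310)))
E
```

```text
piece_center [(np.float64(0.77), array([248., 372.,  30.,  21.])), (np.float64(0.73), array([296., 380.,  29.,  26.])), (np.float64(0.68), array([350., 359.,  25.,  23.])), (np.float64(0.48), array([357., 312.,  23.,  24.])), (np.float64(0.36), array([584., 345.,  26.,  24.]))]
pocket_center []
handle_center [(np.float64(0.63), array([424., 331.,  67.,  27.])), (np.float64(0.32), array([451., 333., 120.,  55.]))]
turnover_jig [(np.float64(0.87), array([452., 332., 124.,  51.]))]
243 251 
 [[  3  -4   0  -5   5  -3   5   0   0  -1   3   1   3   1   1   2]
 [ -5   1   1  -8   2   9   3   4   0  -5  -5  -6  -4  -7   0  -3]
 [ -1  -2  -7   3  -7  -1  -1  -2   4  -2  -9   3  -3  -4   0  -5]
 [ -5   2   4  -7  -1   5  -1  -2  -2   2   3  -3  -1  -6   2   0]
 [ -3   1   0  -3 -11   1  -4   7   5   0  -4  -5   2  -5   1 -10]
 [ -8   8   2   2   0  -4  -1   6  12  19  -6  -3  -4   0   3   0]
 [  0  -4  -9   2   1   4   3   5  16   9  -3   1   0  -2  -3  -8]
 [  3   6  -3  -5  -6  -7   7   8  10  16   2  -4  -5  -1   6   1]
 [  0   2  -3  -3   1  -7  12  12  14   6   1   1  -5  -2  -1  -5]
 [ 
[... 3589 characters left out ...]
   1  -5  -7   1  -6  -1   0]
 [  8  17  -5   0  -6  -2   9   9   4  10  -4 -10   3   5 -10  -6]
 [ 16   7   6  -2   3  -6   7   5   9  12  -9   3  -7   4   6   3]
 [ -1  -8  -4  -1   3   2  10  12   7   8  -5  -5  -5  -5   0  -7]
 [  7  -4  -5   5  -3   2   6   6   6  11  -7   1  -2   0  -5   5]
 [ -7  -2   1  -1   4  -6   7  10   9  14   3   7  -7   2  -3   2]
 [ -5   6   1  -3 -11  -2   0  10   6   2  -9  -2  -2   2   1  -4]
 [  1   0  -5   7  -1  -4   1   5   0   1  -4  -1  -1   3  -1   3]
 [ -3  -2  -2   9   5  -4   1  -2   3  -8  -6  -4   3   6  12   4]
 [  1   3   3   2  -1  -3  -6   4  -1  -1   4  -1  -1  -9  -7  -6]
 [ -3  -1   3  -2  -5   5  -2   1  -3  -6   1 -11  -9  -3  -5   1]]
```

View pics/c3.png

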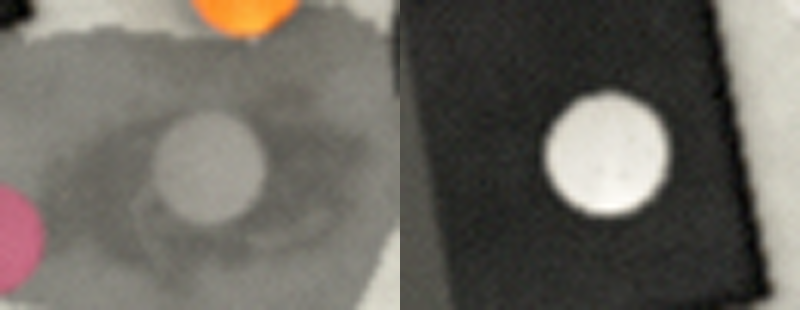

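The tester disc at (269,292) measures about 64 mm across and sits on the black base. The grey disc at (348,360) fits 60 x 10 mm. I'll move the arm aside and look at it and the jig from both cameras.

```bash
python3 - <<'E'
from h import *
from station import *
q=inverse_kinematics([330,-220,330],[180,0,75]); print(q)
q2=inverse_kinematics([330,-220,330],[180,0,-105]); print(q2)
bot.movej(q)
for n in ["scene","top"]:
    p=cams.get_image(n); 
    np.savez(f"{n}1.npz",**{k:p[k] for k in("color","depth","mtx","camera_from_world")})
    print(n,[(np.round(d["conf"],2),np.round(np.array(d["rect"]))) for d in spotter.search_frame(p,"piece_center")])
    if n=="scene":
        a=w2pix(p,[481,226,10]);u,v=a.astype(int);print(a)
        cv2.imwrite("pics/d1.png",cv2.resize(p["color"][max(0,v-40):v+40,u-50:u+50,::-1],(750,600),interpolation=cv2.INTER_CUBIC))
        a=w2pix(p,[560,0,30]);u,v=a.astype(int)
        cv2.imwrite("pics/d2.png",cv2.resize(p["color"][v-60:v+60,u-80:u+80,::-1],(800,600),interpolation=cv2.INTER_CUBIC))
    else:
        c=p["color"][205:260,265:375,::-1]; cv2.imwrite("pics/d3.png",cv2.resize(c,(800,400),interpolation=cv2.INTER_CUBIC))
print(bot.read_state()["time_s"])
E
```

```text
[-49.91250778  -5.18753126  91.04199871   0.          94.14553255
 -34.91250778]
[-4.99125078e+01 -5.18753126e+00  9.10419987e+01 -2.54444375e-14
  9.41455326e+01  1.45087492e+02]
scene [(np.float64(0.91), array([269., 282.,  23.,  21.])), (np.float64(0.83), array([251., 322.,  27.,  21.])), (np.float64(0.74), array([246., 262.,  22.,  14.])), (np.float64(0.65), array([217., 349.,  25.,  23.]))]
[267.08012187 278.97959979]
top [(np.float64(0.74), array([174., 260.,  19.,  20.])), (np.float64(0.71), array([244., 252.,  20.,  12.])), (np.float64(0.56), array([208., 264.,  18.,  14.]))]
3.325
```

View pics/d1.png

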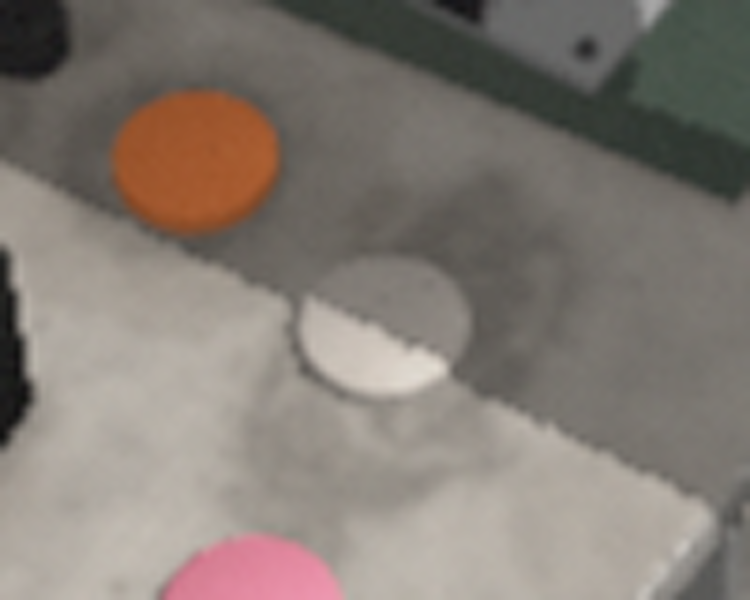

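View pics/d2.png

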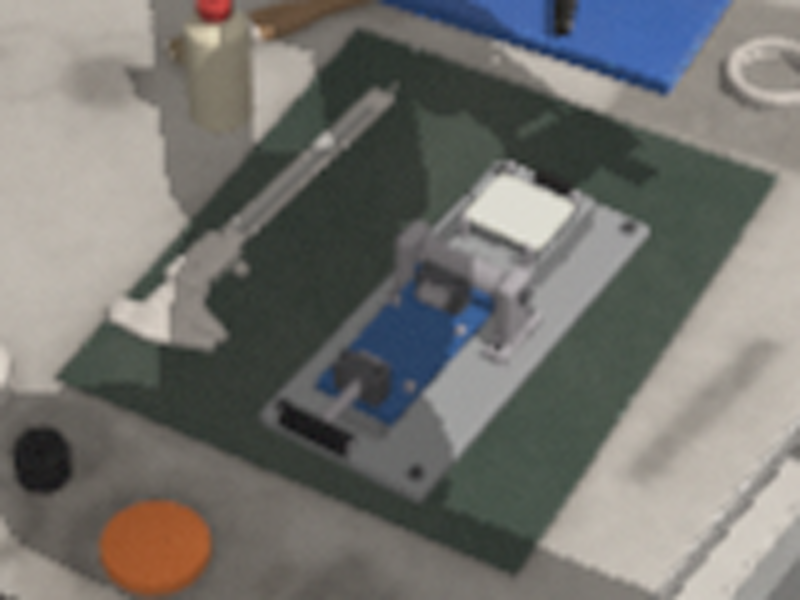

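View pics/d3.png

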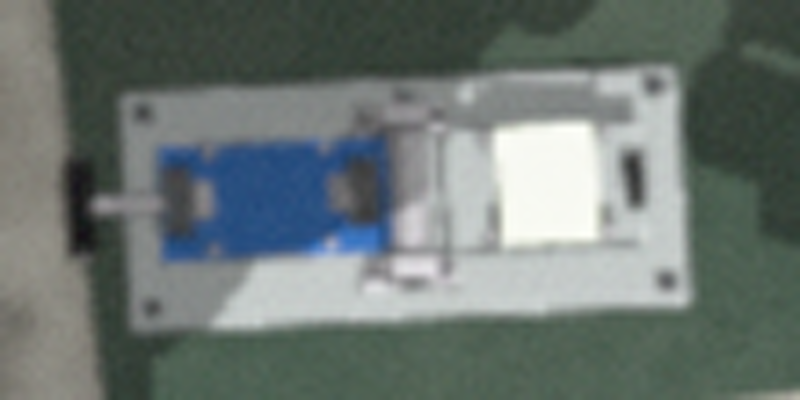

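```bash
python3 - <<'E'
from h import *
s=load("scene1.npz");t=load("top1.npz");s0=load("scene0.npz");t0=load("top0.npz")
def cr(p,X,h=16,w=20,eq=True):
    u,v=w2pix(p,X).astype(int)
    c=p["color"][v-h:v+h,u-w:u+w,::-1]
    c=cv2.resize(c,(400,300),interpolation=cv2.INTER_CUBIC)
    g=c.astype(float); lo,hi=np.percentile(g,2),np.percentile(g,99.8); return np.clip((g-lo)/(hi-lo)*255,0,255).astype(np.uint8)
a=np.vstack([np.hstack([cr(s,[481,226,10]),cr(t,[481,226,10])]),np.hstack([cr(s,[628,392,101]),cr(t,[628,392,101])])])
cv2.imwrite("pics/e1.png",a)
def disc(p,X,z,thr):
    u,v=w2pix(p,X).astype(int); 
    g=cv2.cvtColor(p["color"],cv2.COLOR_RGB2GRAY)[v-16:v+17,u-16:u+17]
    g=cv2.resize(g,None,fx=8,fy=8,interpolation=cv2.INTER_CUBIC)
    m=(g>thr).astype(np.uint8); n,l,st,ce=cv2.connectedComponentsWithStats(m)
    k=l[132,132]; cs,_=cv2.findContours((l==k).astype(np.uint8),cv2.RETR_EXTERNAL,cv2.CHAIN_APPROX_NONE)
    c=max(cs,key=cv2.contourArea)[:,0]; P=np.array([pix2w(p,u-16+(x+.5)/8-.5,v-16+(y+.5)/8-.5,z)[:2] for x,y in c])
    (x,y),ax,an=cv2.fitEllipse(P.astype(np.float32)); return x,y,ax
for thr in (120,150,180): print("tester top",disc(t,[628,392,101],101,thr), disc(t0,[628,392,101],101,thr))
u,v=w2pix(t0,[481,226,10]).astype(int);g=cv2.cvtColor(t0["color"],cv2.COLOR_RGB2GRAY)
print(g[v,u-20:u+20])
for thr in (112,118,123,128): 
  try: print("grey top",thr,disc(t0,[481,226,10],10,thr),disc(t,[481,226,10],10,thr))
  except Exception as e: print(thr,e)
E
```

```text
tester top (628.2230224609375, 392.635009765625, (62.737525939941406, 63.626834869384766)) (628.224853515625, 392.6390380859375, (62.442840576171875, 63.26113510131836))
tester top (628.103515625, 392.6496276855469, (60.78908920288086, 61.57729721069336)) (628.076904296875, 392.6532897949219, (60.42668151855469, 61.162540435791016))
tester top (627.9095458984375, 392.65386962890625, (58.68784713745117, 59.4013786315918)) (627.8248291015625, 392.6330261230469, (58.213741302490234, 58.85601043701172))
[112 107 111 105 103 110 111 110 110 110 113 120 140 146 150 152 157 156
 157 159 159 164 160 161 161 161 162 162 163 148 114 102  95 100 104 107
 112 108 103 108]
grey top 112 (496.8810119628906, 233.4552459716797, (100.05526733398438, 118.5976791381836)) (484.7924499511719, 231.16648864746094, (122.51253509521484, 127.3853759765625))
grey top 118 (494.6202087402344, 237.04351806640625, (81.71450805664062, 100.73758697509766)) (490.4679870605469, 238.36611938476562, (101.76148223876953, 131.365478515625))
grey top 123 (492.8919677734375, 237.6045379638672, (64.8969497680664, 103.47095489501953)) (485.1748046875, 244.40650939941406, (92.62791442871094, 119.26204681396484))
grey top 128 (481.921142578125, 226.39894104003906, (60.28434371948242, 62.27991485595703)) (483.7101745605469, 245.8548583984375, (90.45549774169922, 117.48261260986328))
```

View pics/e1.png

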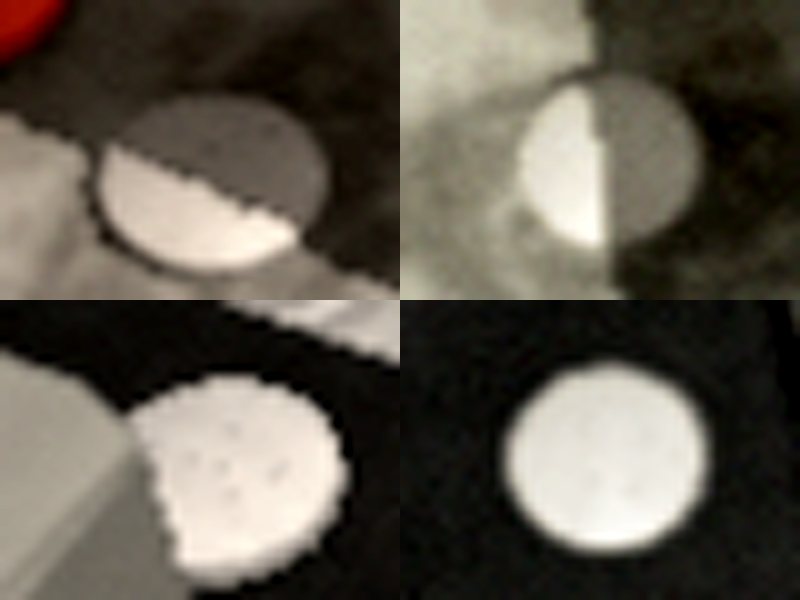

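```bash
python3 - <<'E'
from h import *
from station import *
def cr(c,p,X,h=14,w=19):
    u,v=w2pix(p,X).round().astype(int)
    c=c[v-h:v+h,u-w:u+w,::-1]
    c=cv2.resize(c,(760,560),interpolation=cv2.INTER_CUBIC); return c
A={}
for n,k in(("scene",6),("top",4)):
    f=[cams.get_image(n) for _ in range(k)]; A[n]=np.mean([x["color"].astype(float) for x in f],0); p=f[0]
    c=cr(A[n],p,[481,226,10]).mean(2)
    lo=np.clip((c-70)/(120-70)*255,0,255); hi=np.clip((c-150)/(105)*255,0,255)
    cv2.imwrite(f"pics/f_{n}.png",cv2.resize(np.hstack([lo,hi]),(800,300)).astype(np.uint8))
    print(np.std(f[0]["color"].astype(float)-f[1]["color"]))
np.savez("avg.npz",**A)
E
```

```text
1.6643758922941896
2.794827100872985
```

View pics/f_scene.png

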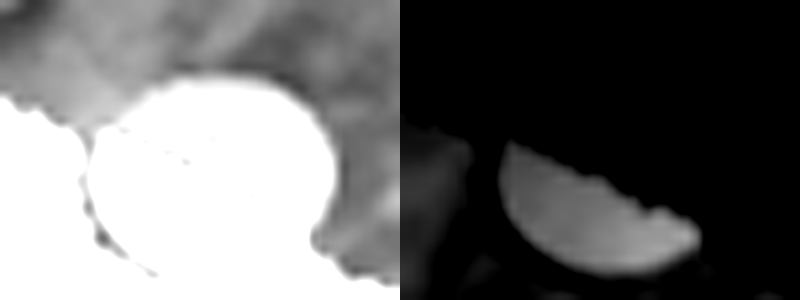

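View pics/f_top.png

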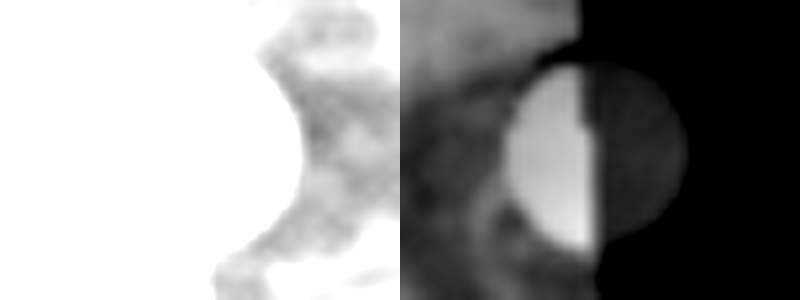

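```bash
python3 - <<'E'
from h import *
A=np.load("avg.npz");s=load("scene1.npz");t=load("top1.npz")
def cr(c,p,X,h=14,w=19):
    u,v=w2pix(p,X).round().astype(int)
    c=c[v-h:v+h,u-w:u+w].mean(2)
    return cv2.resize(c,(400,295),interpolation=cv2.INTER_CUBIC)
st=lambda c,a,b:np.clip((c-a)/(b-a)*255,0,255)
r=[]
for n,p in(("scene",s),("top",t)):
    c=cr(A[n],p,[481,226,10]); d=cr(A[n],p,[628,392,101])
    print(n,np.percentile(c,[5,25,50,75,95]),np.percentile(d,[50,75,95,99]), c[147-60:147:20,150:260:20].round())
    r.append(np.hstack([st(c,125,165),st(d,190,250)]))
cv2.imwrite("pics/g.png",np.vstack(r).astype(np.uint8))
E
```

```text
scene [ 88.80516739  96.01644906 121.70161364 149.91502428 194.85762731] [127.36502005 176.45549668 205.04817773 209.2162191 ] [[110. 115. 121. 120. 120. 117.]
 [122. 123. 125. 125. 125. 124.]
 [125. 125. 125. 123. 127. 127.]]
top [105.39822067 118.44024366 164.62232195 184.27735009 226.10158608] [ 45.25547553 189.61229435 236.65980924 247.9026937 ] [[217. 217. 165. 159. 160. 159.]
 [221. 223. 166. 161. 164. 164.]
 [226. 230. 189. 164. 164. 163.]]
```

View pics/g.png

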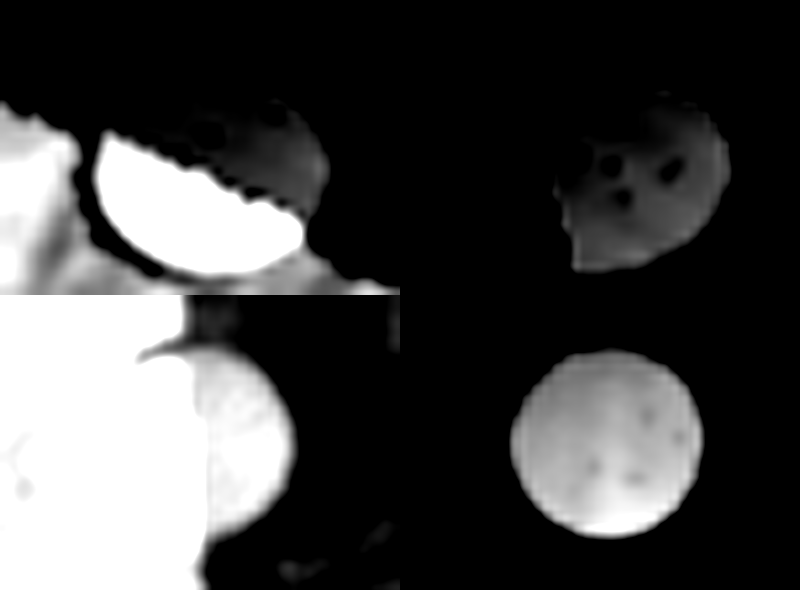

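```bash
python3 - <<'E'
from h import *
A=np.load("avg.npz");s=load("scene1.npz");t=load("top1.npz");t0=load("top0.npz");s0=load("scene0.npz")
def prof(img,p,X,z,n=72):
    # radial edge fit, half-level between inner and outer
    g=img.astype(np.float32)
    if g.ndim==3: g=g
    c=np.array(X[:2],float)
    for it in range(4):
        E=[];Rr=[]
        for a in np.linspace(0,2*np.pi,n,endpoint=False):
            rs=np.arange(18,44,.5); d=np.array([np.cos(a),np.sin(a)])
            uv=np.array([w2pix(p,[*(c+r*d),z]) for r in rs]).astype(np.float32)
            q=cv2.remap(g,uv[:,0][None],uv[:,1][None],cv2.INTER_LINEAR)[0]
            if q.ndim==1:q=q[:,None]
            # project on inner-outer difference
            i=q[:8].mean(0);o=q[-8:].mean(0);w=o-i
            f=(q-i)@w/(w@w+1e-9)
            if np.linalg.norm(w)<25: continue
            k=np.argmax(f>.5)
            if k==0: continue
            r=rs[k-1]+.5*(.5-f[k-1])/(f[k]-f[k-1]); E.append(c+r*d)
        E=np.array(E,np.float32)
        M=np.c_[2*E,np.ones(len(E))]; sol=np.linalg.lstsq(M,(E**2).sum(1),rcond=None)[0]
        rad=np.sqrt(sol[2]+sol[0]**2+sol[1]**2); res=np.abs(np.linalg.norm(E-sol[:2],axis=1)-rad)
        E=E[res<2*np.median(res)+.3];M=np.c_[2*E,np.ones(len(E))]; sol=np.linalg.lstsq(M,(E**2).sum(1),rcond=None)[0]
        rad=np.sqrt(sol[2]+sol[0]**2+sol[1]**2); c=sol[:2]
    return c.round(2),round(2*rad,2),len(E),round(float(np.median(res)),2)
print("tester",prof(A["top"],t,[628,392],101),prof(t0["color"],t0,[628,392],101))
print("grey0",prof(t0["color"],t0,[482,226],10)); 
print("grey avg",prof(A["top"],t,[482,226],10)); 
print("orange",prof(A["top"],t,[583,207],10),prof(t0["color"],t0,[583,207],10)); print("pink",prof(A["top"],t,[445,343],10))
print("scene grey",prof(A["scene"],s,[482,226],10)); print("scene orange",prof(A["scene"],s,[583,207],10))
W=cloud(t)
for n,X,z in(("tester",[628.,392.6],101),("grey",[481,226],10)):
    d=np.linalg.norm(W[...,:2]-X,axis=2); m=(d<24)&(abs(W[...,2]-z)<25); o=(d>36)&(d<48)&(abs(W[...,2]-z)<25); print(n,W[m][:,2].mean(),m.sum(),W[o][:,2].mean())
E
```

```text
tester (array([628.34, 392.7 ]), np.float64(62.27), 72, 0.19) (array([628.35, 392.7 ]), np.float64(62.13), 72, 0.19)
grey0 (array([481.46, 225.93]), np.float64(59.02), 60, 0.32)
grey avg (array([480.99, 226.01]), np.float64(58.96), 64, 0.75)
orange (array([583.03, 206.68]), np.float64(60.37), 66, 0.29) (array([582.64, 206.28]), np.float64(61.13), 67, 0.26)
pink (array([447.09, 344.51]), np.float64(63.32), 60, 0.81)
scene grey (array([475.54, 228.74]), np.float64(58.13), 63, 0.41)
scene orange (array([575.88, 212.26]), np.float64(62.98), 66, 1.08)
tester 100.6645967760487 174 90.73442070440434
grey 8.97901028836333 164 -0.8911611084538561
```

The tester disc measures 62.2 mm on top of the tester base, and the network never reports it. The grey disc at native pixel (244,252) top and (269,282) scene measures 59–60 x 10 mm, shows faint dents, and belongs to the same class as the coloured look-alikes, so it is the piece. Next I'll find the jig pose.

```bash
python3 - <<'E'
from h import *
A=np.load("avg.npz");s=load("scene1.npz");t=load("top1.npz")
def f(p,pts,o,sc,z): return np.array([pix2w(p,o[0]+(x+.5)/sc-.5,o[1]+(y+.5)/sc-.5,z)[:2] for x,y in pts])
T=f(t,[(122,93),(678,66),(690,305),(133,330)],(265,205),800/110,13)
print("top corners",T.round(1).tolist(),T.mean(0), [np.linalg.norm(T[i]-T[(i+1)%4]).round(1) for i in range(4)])
for e in ((T[0]-T[1]),(T[3]-T[2])): print("yaw",np.degrees(np.arctan2(-e[0],e[1])))
for e in ((T[0]-T[3]),(T[1]-T[2])): print("yaw",np.degrees(np.arctan2(e[1],e[0])))
u,v=w2pix(s,[560,0,30]).astype(int);o=(u-80,v-60)
S=f(s,[(265,415),(425,497),(648,230)],o,5,13); print("scene",S.round(1).tolist(),"ctr",(S[0]+S[2])/2)
# features: handle ctr, nest pad ctr
print("handle top",f(t,[(82,205)],(265,205),800/110,57), "pad top",f(t,[(547,184)],(265,205),800/110,50))
print("handle scene",f(s,[(315,425)],o,5,50),"pad scene",f(s,[(525,212)],o,5,50))
for n,p in(("scene",s),("top",t)):
    W=cloud(p); 
    for lo,hi in(((500,150),(550,190)),((380,100),(440,180)),((420,-120),(450,-60)),((760,60),(800,130))):
        m=(W[...,:2]>lo).all(2)&(W[...,:2]<hi).all(2); print(n,lo,W[m][:,2].mean().round(2),m.sum())
E
```

```text
top corners [[593.8, 99.9], [603.1, -155.0], [493.7, -157.1], [485.6, 96.0]] [544.05979945 -29.04025222] [np.float64(255.1), np.float64(109.4), np.float64(253.3), np.float64(108.3)]
yaw 2.087622687452074
yaw 1.83136439180752
yaw 2.0438944676083635
yaw 1.1044342188359404
scene [[583.8, 103.4], [476.1, 99.6], [488.4, -149.6]] ctr [536.10137832 -23.08061837]
handle top [[538.92715493 117.60876576]] pad top [[546.3092189  -89.77764796]]
handle scene [[536.16581266 118.63317884]] pad scene [[536.62130018 -86.59702622]]
scene (500, 150) -2.84 214
scene (380, 100) -337.54 2006
scene (420, -120) -28.36 167
scene (760, 60) -3.18 223
top (500, 150) -1.39 179
top (380, 100) -0.93 440
top (420, -120) 0.09 162
top (760, 60) -0.55 236
```

```bash
python3 - <<'E'
from h import *
from station import *
def S(m=""): s=bot.read_state(); print(m,round(s["time_s"],2),s["tool_pos"].round(1),s["ee_rot"].round(1),s["force"].round(1),round(s["width"],1)); return s
S("start")
x,y=480,226.5
bot.movep([x,y,70],[180,0,180]); S("hover")
bot.gripper_to(84)
bot.movel([x,y,3.5],vel=120); S("down")
bot.gripper_to(50,force=4); s=S("sq y")
bot.gripper_to(80); bot.movel([x,y,25],vel=150); S("up")
E
```

```text
start 3.83 [ 330. -220.  330.] [180.   0.  75.] [ 0.3  0.5 -0.1] 93.3
hover 5.77 [480.9 225.8  70.6] [1.800e+02 1.000e-01 1.799e+02] [ 0.1  0.1 -0.1] 92.8
down 6.89 [480.4 226.6   3.8] [ 180.    0. -180.] [-0.3 -0.2  0.3] 84.0
sq y 7.63 [480.  226.5   3.5] [-180.   -0. -180.] [1.  0.9 0.9] 49.9
up 8.62 [481.  226.7  25.7] [ 1.8e+02  1.0e-01 -1.8e+02] [0.4 0.2 0.2] 79.8
```

```bash
python3 - <<'E'
from h import *
from station import *
for n in ["scene","top"]:
    p=cams.get_image(n)
    np.savez(f"{n}2.npz",**{k:p[k] for k in("color","depth","mtx","camera_from_world")})
    u,v=w2pix(p,[481,226,10]).astype(int)
    cv2.imwrite(f"pics/h_{n}.png",cv2.resize(p["color"][v-45:v+45,u-60:u+60,::-1],(800,600),interpolation=cv2.INTER_CUBIC))
    print(n,u,v,[(np.round(d["conf"],2),np.round(np.array(d["rect"]))) for d in spotter.search_frame(p,"piece_center")])
E
```

```text
scene 267 278 [(np.float64(0.96), array([250., 318.,  28.,  27.])), (np.float64(0.8), array([269., 280.,  24.,  20.])), (np.float64(0.75), array([216., 350.,  25.,  26.])), (np.float64(0.43), array([366., 163.,  13.,  15.]))]
top 243 251 [(np.float64(0.84), array([174., 260.,  20.,  15.])), (np.float64(0.56), array([202., 265.,   6.,  14.])), (np.float64(0.56), array([249., 219.,  14.,  18.]))]
```

View pics/h_scene.png

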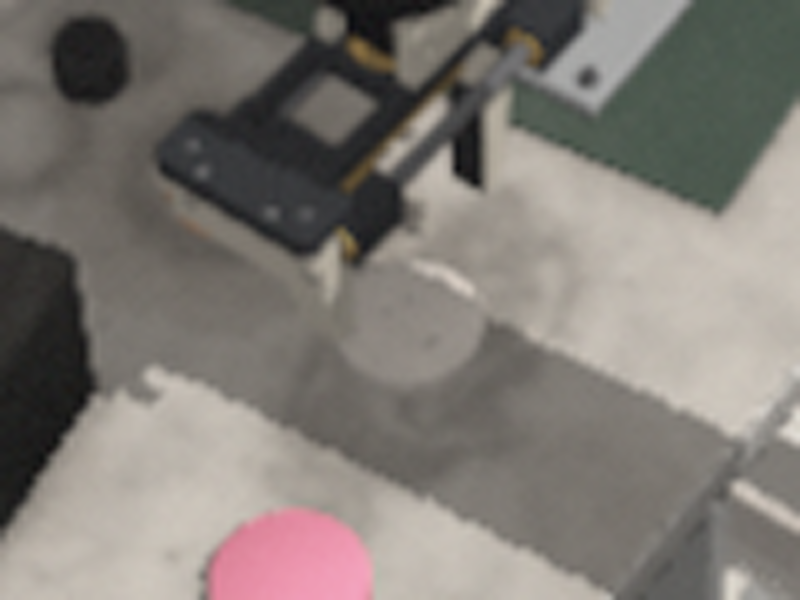

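View pics/h_top.png

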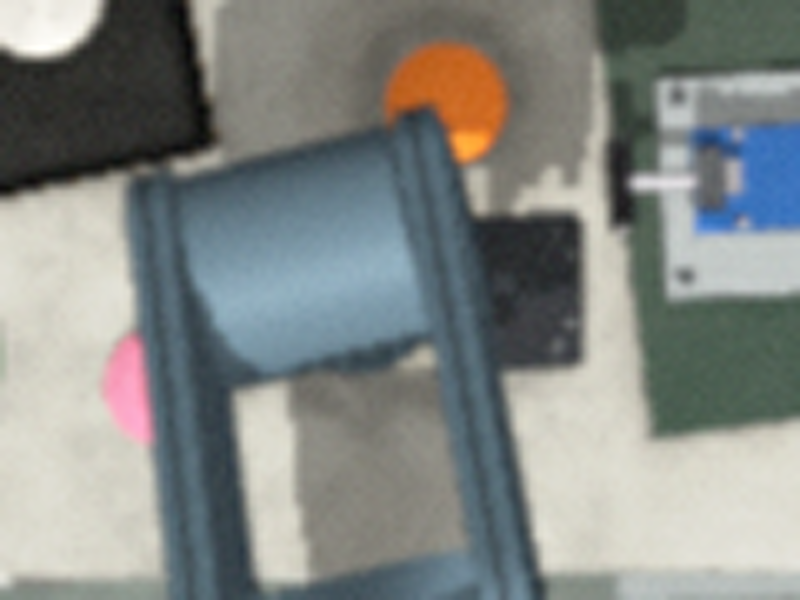

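```bash
python3 - <<'E'
from h import *
A=np.load("avg.npz")
s1=load("scene1.npz");s2=load("scene2.npz")
for n,c,p in(("before",A["scene"],s1),("after",s2["color"],s2)):
    u,v=w2pix(p,[476,228,10]).astype(int)
    c=np.clip(c.astype(float)[v-20:v+20,u-26:u+26],0,255).astype(np.uint8)[:,:,::-1]
    c=cv2.resize(c,(780,600),interpolation=cv2.INTER_CUBIC); 
    for X in ([480,226.5,10],[480,226.5,3.5]):
        a=(w2pix(p,X)-[u-26,v-20])*15; cv2.circle(c,tuple(a.astype(int)),4,(0,0,255),-1)
    for k in np.linspace(0,2*np.pi,60):
        a=(w2pix(p,[475.5+30*np.cos(k),228.7+30*np.sin(k),10])-[u-26,v-20])*15; cv2.circle(c,tuple(a.astype(int)),1,(0,255,0),-1)
    cv2.imwrite(f"pics/i_{n}.png",c)
E
python3 -c "
import cv2,numpy as np
cv2.imwrite('pics/i.png',cv2.resize(np.hstack([cv2.imread('pics/i_before.png'),cv2.imread('pics/i_after.png')]),(800,308)))"
```

```text
(no output)
```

View pics/i.png

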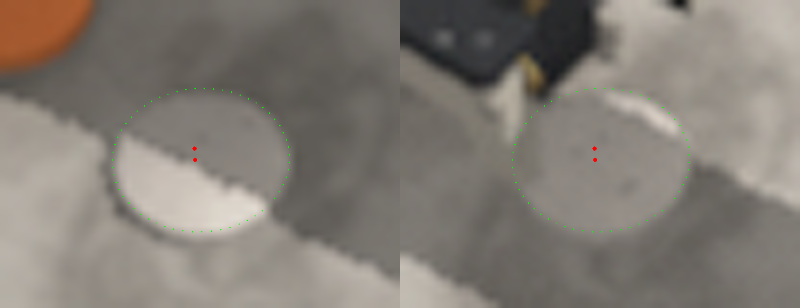

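```bash
python3 - <<'E'
from h import *
from station import *
s=bot.read_state();print(s["tool_pos"],s["ee_rot"],s["width"],s["joint_pos"])
p=cams.get_image("scene");np.savez("scene3.npz",**{k:p[k] for k in("color","depth","mtx","camera_from_world")})
x,y,z=s["tool_pos"]
u0,v0=w2pix(p,[x,y,z+40]).astype(int)-[32,24]
c=cv2.resize(p["color"][v0:v0+60,u0:u0+80,::-1],(800,600),interpolation=cv2.INTER_CUBIC)
for X,col in(([x,y,z],(0,0,255)),([x,y+40,z],(0,255,0)),([x,y-40,z],(255,0,0)),([x,y-64,z],(255,0,255)),([x,y+64,z],(255,0,255)),([x,y,z+84],(0,255,255))):
    a=(w2pix(p,X)-[u0,v0]+.5)*10;cv2.circle(c,tuple(a.astype(int)),5,col,-1)
cv2.imwrite("pics/j.png",c)
W=cloud(p); 
a=w2pix(p,[x,y,z+84]).astype(int); print(W[a[1]-4:a[1]+5:2,a[0]-4:a[0]+5:2,:].round(0).reshape(-1,3)[:10])
E
```

```text
[479.46072557 226.36356241  24.31689717] [-1.79985469e+02 -6.39323150e-02  1.79999461e+02] 79.87234249417935 [ 1.32104226e+01  2.27319384e+01  1.02636722e+02  5.68634302e-04
  5.46969014e+01 -7.67893755e+01]
[[461. 263. 174.]
 [454. 264. 180.]
 [454. 258. 174.]
 [457. 246. 161.]
 [537. 140.   1.]
 [455. 271. 179.]
 [454. 264. 173.]
 [455. 257. 165.]
 [538. 148.  -0.]
 [534. 144.  -2.]]
```

View pics/j.png

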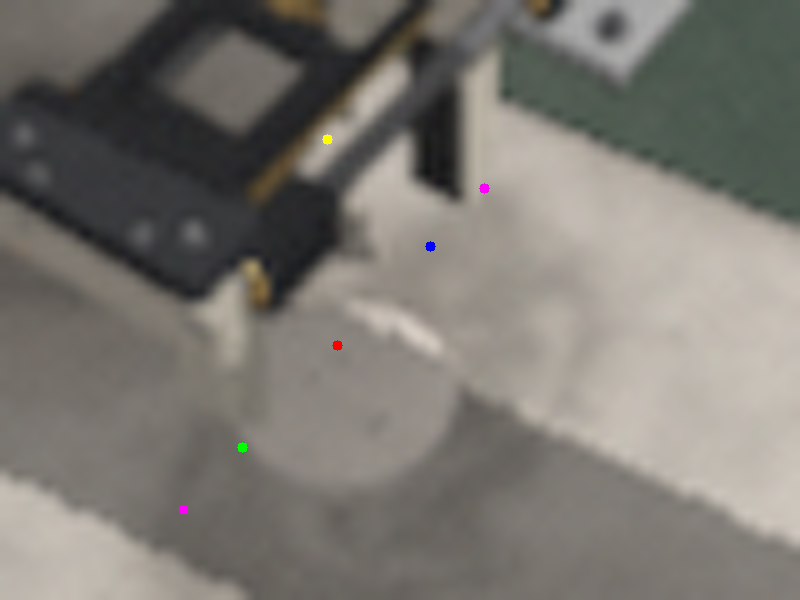

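```bash
python3 - <<'E'
from h import *
p=load("scene3.npz");W=cloud(p);x,y,z=479.5,226.4,24.3
u0,v0=w2pix(p,[x,y,z+40]).astype(int)-[32,24]
for nm,(a,b) in dict(rfinger=(44,14),rfing2=(44,17),rback=(48,17),lfing=(22,33),lfing2=(23,37),lfing3=(23,40),plate=(10,20),motor=(30,22),disc=(35,42)).items():
    print(nm,W[v0+b-1:v0+b+2,u0+a-1:u0+a+2].reshape(-1,3).round(0).astype(int).tolist()[::2])
E
```

```text
rfinger [[480, 183, 67], [471, 185, 75], [474, 186, 70], [477, 186, 64], [470, 187, 70]]
rfing2 [[477, 187, 60], [473, 183, 59], [473, 187, 60], [478, 185, 50], [469, 188, 59]]
rback [[468, 182, 62], [496, 135, -5], [467, 178, 55], [467, 183, 55], [495, 137, -11]]
lfing [[445, 312, 151], [439, 311, 154], [443, 311, 148], [446, 311, 141], [443, 307, 140]]
lfing2 [[442, 313, 138], [469, 274, 76], [466, 282, 82], [470, 282, 75], [466, 278, 74]]
lfing3 [[471, 281, 70], [469, 276, 65], [467, 282, 68], [503, 246, -3], [468, 277, 59]]
plate [[476, 315, 179], [474, 310, 175], [475, 313, 174], [473, 318, 176], [470, 315, 175]]
motor [[446, 279, 157], [444, 276, 155], [442, 281, 158], [442, 285, 159], [441, 279, 153]]
disc [[471, 235, 11], [469, 229, 6], [468, 235, 9], [469, 238, 6], [465, 234, 5]]
```

```bash
python3 - <<'E'
from h import *
p=load("scene3.npz");W=cloud(p);x,y,z=479.5,226.4,24.3
u0,v0=w2pix(p,[x,y,z+40]).astype(int)-[32,24]
for a in (43,45,47,22,24):
  print(a,[W[v0+b,u0+a].round(0).astype(int).tolist() for b in range(12 if a>40 else 34,26 if a>40 else 48,1)])
E
```

```text
43 [[478, 184, 73], [480, 183, 67], [477, 187, 69], [477, 186, 64], [477, 187, 60], [478, 186, 55], [478, 185, 50], [504, 153, -6], [501, 157, -4], [499, 159, -4], [497, 162, -5], [494, 165, -3], [490, 171, 1], [489, 172, -1]]
45 [[471, 185, 79], [471, 185, 75], [471, 185, 71], [470, 187, 70], [473, 183, 59], [470, 187, 62], [469, 188, 59], [471, 186, 51], [495, 156, 0], [491, 160, 2], [491, 161, -2], [489, 164, -1], [489, 164, -5], [485, 168, -3]]
47 [[465, 185, 83], [467, 183, 76], [467, 182, 71], [467, 183, 68], [468, 182, 62], [468, 182, 58], [467, 183, 55], [467, 183, 51], [490, 153, 1], [491, 151, -7], [485, 159, 1], [483, 163, 3], [482, 163, -1], [480, 166, -1]]
22 [[440, 314, 149], [443, 311, 140], [442, 313, 138], [469, 282, 80], [470, 282, 75], [471, 281, 70], [471, 281, 65], [503, 246, -3], [500, 249, -2], [497, 253, 0], [494, 257, 3], [494, 257, -2], [493, 258, -3], [490, 262, -2]]
24 [[442, 306, 139], [467, 277, 84], [469, 274, 76], [466, 278, 78], [466, 278, 74], [469, 276, 65], [467, 279, 66], [468, 277, 59], [493, 249, 4], [491, 252, 4], [492, 251, -1], [491, 253, -3], [488, 256, -2], [487, 258, -3]]
```

```bash
cat >> h.py <<'E'
def S(m=""):
    from station import bot
    s=bot.read_state(); print(m,round(s["time_s"],2),s["tool_pos"].round(1),s["ee_rot"].round(1),s["force"].round(1),s["ft_torque"].round(2),round(s["width"],1)); return s
E
python3 - <<'E'
from h import *
from station import *
x,y=479,228
bot.movel([x,y,4],vel=80); b=S("4")
for z in range(0,-28,-3):
    bot.movel([x,y,z],vel=60); s=S(z)
    if s["force"][2]-b["force"][2]>2.5: break
E
```

```text
4 9.28 [478.4 227.9   3.4] [-1.8e+02 -1.0e-01 -1.8e+02] [-0.3 -0.4  0. ] [0.01 0.   0.08] 79.9
0 9.53 [479. 228.   0.] [180.   0. 180.] [0.  0.3 0.7] [-0.    0.02 -0.02] 80.2
-3 9.78 [478.9 228.   -3.1] [-180.   -0.  180.] [-0.   0.4 -0.3] [0.03 0.01 0.02] 80.0
-6 10.03 [478.8 227.9  -6.2] [-180.   -0.  180.] [-0.4  0.3 -0.5] [ 0.01 -0.01  0.03] 79.8
-9 10.28 [478.8 227.9  -9.3] [-180.   -0.  180.] [ 0.5 -0.1 -0.1] [ 0.02 -0.03  0.07] 80.1
-12 10.53 [478.8 228.  -12.2] [-180.   -0.  180.] [ 0.3  0.4 -0.5] [ 0.06  0.04 -0.06] 79.9
-15 10.78 [478.8 228.  -15.2] [-180.   -0.  180.] [ 0.4  0.2 -0.4] [ 0.05  0.05 -0.01] 80.0
-18 11.03 [478.8 227.9 -18.2] [-180.   -0. -180.] [ 1.1 -0.4 -0.6] [ 0.06 -0.01  0.  ] 79.9
-21 11.28 [478.8 228.  -21.2] [-180.   -0.  180.] [-0.6 -0.4  1.1] [ 0.02 -0.01  0.01] 80.1
-24 11.53 [478.8 227.9 -24.2] [-180.   -0.  180.] [ 0.8 -0.1 -0.2] [ 0.05  0.1  -0.06] 80.0
-27 11.78 [478.8 227.9 -27.2] [-180.   -0. -180.] [-0.1 -0.9  0.1] [ 0.01 -0.03  0.01] 79.8
```

```bash
python3 - <<'E'
from h import *
from station import *
s=bot.read_state()
p=cams.get_image("scene");np.savez("scene4.npz",**{k:p[k] for k in("color","depth","mtx","camera_from_world")})
x,y,z=s["tool_pos"]
u0,v0=w2pix(p,[x,y,20]).astype(int)-[32,34]
c=cv2.resize(p["color"][v0:v0+60,u0:u0+80,::-1],(800,600),interpolation=cv2.INTER_CUBIC)
cv2.imwrite("pics/k.png",c)
W=cloud(p)
d=np.hypot(W[...,0]-x+5,W[...,1]-y)
m=(np.abs(W[...,0]-x+4)<12)&(np.abs(np.abs(W[...,1]-y)-47)<12)&(W[...,2]>-30)&(W[...,2]<70)
print(np.histogram(W[m][:,2],bins=np.arange(-10,75,5)))
E
```

```text
(array([13, 48, 21, 14, 20, 21, 17, 15, 12,  8,  7,  7,  4,  3,  1,  5]), array([-10,  -5,   0,   5,  10,  15,  20,  25,  30,  35,  40,  45,  50,
        55,  60,  65,  70]))
```

View pics/k.png

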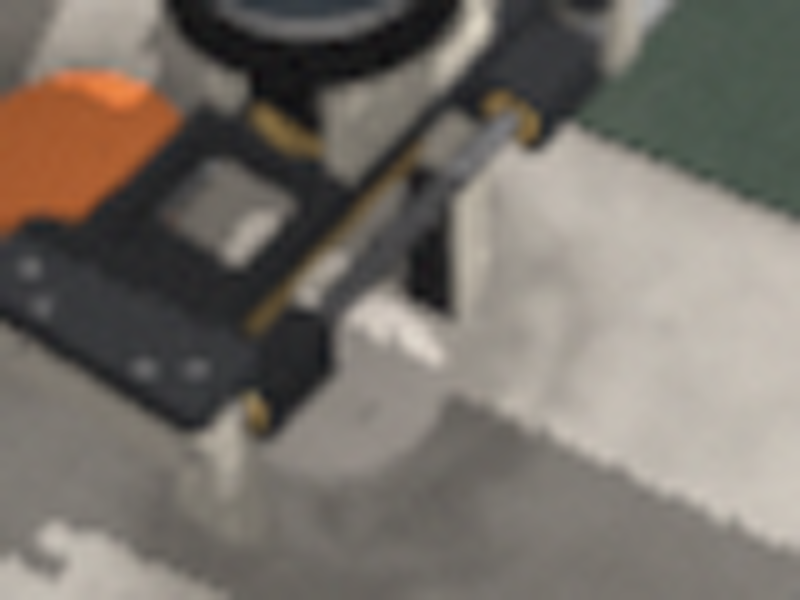

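```bash
python3 - <<'E'
from h import *
from station import *
x,y=479,228
for z in np.arange(-29,-50,-2.):
    bot.movel([x,y,z],vel=50); s=S(z)
    if s["force"][2]>2.5: break
E
```

```text
-29.0 12.08 [479.2 228.1 -27.6] [ 180.    0. -180.] [-3.2 -0.9 13.1] [-0.21  0.68 -0.01] 80.0
```

Contact came at a reported z of about −27.5 with symmetric moments, so the fingertips really sit about 27.5 mm above where the state says. I'll work with that offset and check xy by squeezing.

```bash
python3 - <<'E'
from h import *
from station import *
x,y=479,228
bot.movel([x,y,-25],vel=60); S("up")
bot.gripper_to(50,force=4); S("sq y")
E
```

```text
up 12.33 [479.4 228.1 -24.8] [ 180.    0. -180.] [-0.4  0.2  0.3] [ 0.   -0.01  0.02] 80.0
sq y 12.8 [478.8 227.9 -25.3] [-180.   -0. -180.] [-0.6  0.1 -1.3] [-0.08 -0.1  -0.05] 59.6
```

```bash
python3 - <<'E'
from h import *
from station import *
x,y=479,228
bot.gripper_to(78); bot.movep([x,y,-25],[180,0,91.9]); S("rot")
bot.gripper_to(50,force=4); S("sq x")
E
```

```text
rot 14.72 [479. 228. -25.] [180.  -0.  92.] [ 0.1 -0.1  0.2] [-0.05  0.03 -0.  ] 78.0
sq x 15.16 [479.3 228.  -25. ] [180.   -0.   91.9] [ 1.3  0.3 -0.8] [ 0.   -0.13  0.02] 59.6
```

```bash
python3 - <<'E'
from h import *
from station import *
f=[cams.get_image("scene") for _ in range(3)];p=f[0]
c=np.mean([x["color"].astype(float) for x in f],0);np.savez("scene5.npz",**{k:(c if k=="color" else p[k]) for k in("color","depth","mtx","camera_from_world")})
A=np.load("avg.npz")["scene"]
out=[]
for im in (A,c):
    u,v=w2pix(p,[476,228,10]).astype(int)
    k=cv2.resize(np.clip(im[v-20:v+20,u-26:u+26],0,255).astype(np.uint8)[:,:,::-1],(780,600),interpolation=cv2.INTER_CUBIC)
    for a in np.linspace(0,2*np.pi,60):
        q=(w2pix(p,[475.5+30*np.cos(a),228.7+30*np.sin(a),10])-[u-26,v-20]+.5)*15; cv2.circle(k,tuple(q.astype(int)),1,(0,255,0),-1)
    out.append(k)
cv2.imwrite("pics/l.png",cv2.resize(np.vstack(out),(400,600)))
cv2.imwrite("pics/l2.png",out[1])
E
```

```text
(no output)
```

View pics/l2.png

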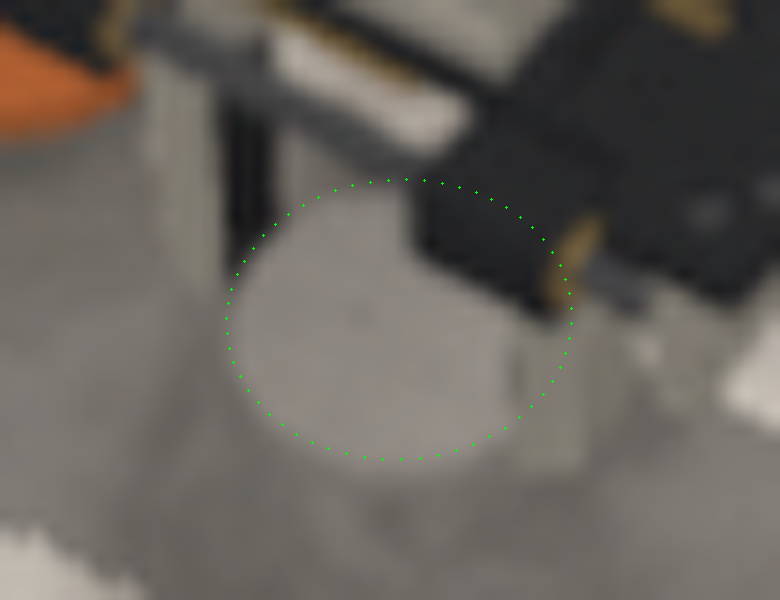

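```bash
python3 - <<'E'
from h import *
A=np.load("avg.npz");S_=load("scene1.npz");T_=load("top1.npz")
from scipy.optimize import least_squares
def show(n,p,fac,wh,ctr):
    u,v=w2pix(p,ctr).astype(int);w,h=wh
    c=cv2.resize(np.clip(A[n][v-h:v+h,u-w:u+w],0,255).astype(np.uint8)[:,:,::-1],None,fx=fac,fy=fac,interpolation=cv2.INTER_CUBIC)
    return c,(u-w,v-h)
def model(cx,cy,yaw):
    a=np.radians(yaw);R=np.array([[np.cos(a),-np.sin(a)],[np.sin(a),np.cos(a)]])
    def X(x,y,z): return [*(R@[x,y]+[cx,cy]),z+3]
    L=[]
    for pts,col in (([(-55,-128,10),(55,-128,10),(55,128,10),(-55,128,10)],(0,0,255)),
                ([(-26,20,40),(26,20,40),(26,112,40),(-26,112,40)],(0,255,255)),
                ([(-22,147,47),(22,147,47)],(255,0,255)),([(-8,-62,47),(8,-62,47)],(0,128,0)),([(0,-70,47),(0,-54,47)],(0,128,0))):
        L.append(([X(*q) for q in pts],col))
    return L
for n,p,fac,wh,ctr,par in(("top",T_,9,(44,28),[545,-25,20],(544,-29,1.9)),("scene",S_,8,(50,37),[545,-25,30],(536.5,-23.5,1.9))):
    c,o=show(n,p,fac,wh,ctr)
    for pts,col in model(*par):
        q=np.array([(w2pix(p,X)-o+.5)*fac for X in pts]).astype(int); cv2.polylines(c,[q],True,col,1)
    cv2.imwrite(f"pics/m_{n}.png",c)
E
```

```text
(no output)
```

View pics/m_top.png

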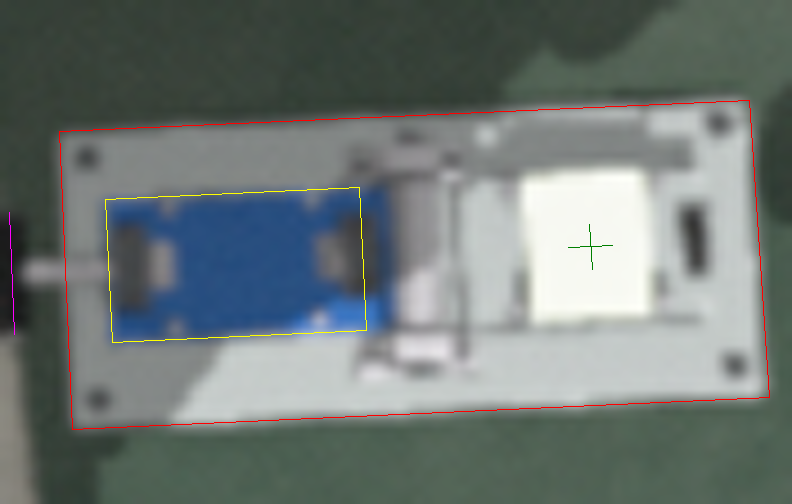

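View pics/m_scene.png

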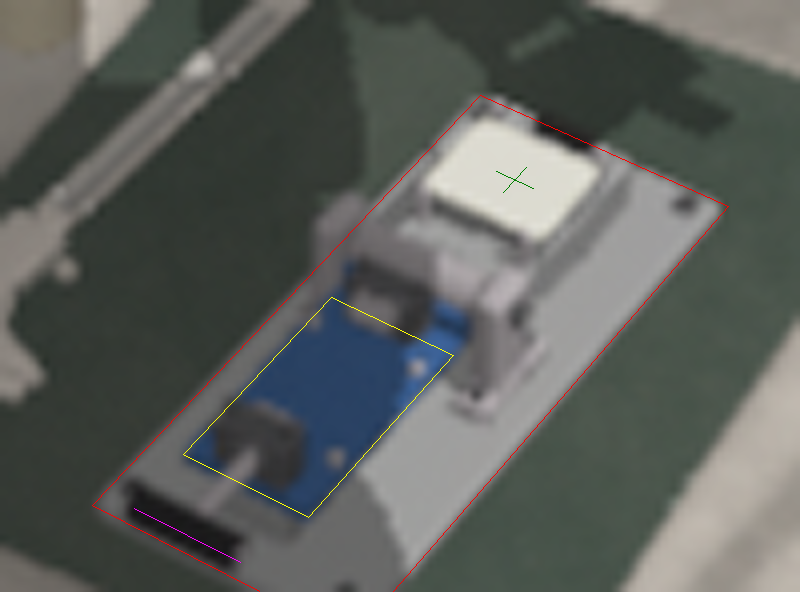

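```bash
python3 - <<'E'
from h import *
from station import *
bot.gripper_to(76); bot.movel([479,228,45],vel=250)
bot.movep([536.6,120.4,45],[180,0,91.9]); bot.gripper_to(68); S("hov")
bot.movel([536.6,120.4,13],vel=100); S("dn")
bot.gripper_to(30,force=3); S("grip")
bot.hold(0.1); S()
E
```

```text
hov 17.23 [536.3 121.2  45.1] [180.  -0.  92.] [ 1.1 -0.   0.3] [-0.08  0.05 -0.02] 68.2
dn 17.69 [536.4 120.5  12.8] [-180.    -0.    91.9] [ 0.2 -0.2 -0.9] [-0.05  0.07  0.02] 67.9
grip 18.22 [537.7 120.4  13.5] [179.9  -0.   91.9] [ 1.7 -0.2  0.2] [-0.02 -0.43  0.06] 43.6
 18.32 [537.7 120.4  13.5] [179.9  -0.   91.9] [3.3 0.3 0.1] [ 0.03 -0.52 -0.  ] 44.0
```

```bash
python3 - <<'E'
from h import *
from station import *
bot.gripper_to(68); bot.movel([537.7,120.4,45],vel=200)
bot.movep([479,228,20],[180,0,91.9]); bot.gripper_to(76); bot.movel([479,228,-25.2],vel=120); S("dn")
bot.gripper_to(50,force=30); S("grip")
bot.movel([479,228,60],vel=200)
bot.movep([540.6,35,60],[180,0,91.9]); S("over")
bot.movel([540.6,35,42],vel=80); S("42")
E
```

```text
dn 20.74 [478.8 227.9 -25.5] [-180.     0.    91.9] [ 0.9 -0.1 -0.2] [-0.07  0.09  0.02] 76.3
grip 21.18 [479.3 228.1 -24.9] [180.   -0.   91.9] [0.3 0.8 2.8] [-0.08  0.05 -0.01] 58.8
over 22.57 [539.4  35.9  58.9] [-1.799e+02 -1.000e-01  9.190e+01] [ 0.3  0.1 -2.7] [-0.04 -0.    0.05] 59.1
42 22.95 [539.8  36.3  41.5] [-179.9   -0.    92. ] [ 0.5  0.7 -2.1] [-0.08  0.09 -0.02] 59.1
```

```bash
python3 - <<'E'
from h import *
from station import *
x,y=540.6,35
bot.hold(.1); S("42")
for z in np.arange(39,16,-2.):
    bot.movel([x,y,z],vel=60); s=S(z)
    if s["force"][2]>3 or abs(s["force"][1])>3: break
E
```

```text
42 23.05 [540.7  35.7  42.2] [180.  -0.  92.] [ 0.4 -0.1 -1.7] [-0.05  0.1   0.03] 59.1
39.0 23.3 [540.6  35.   39. ] [-180.    -0.    91.9] [-0.4  0.2 -2.1] [-0.02  0.08  0.02] 58.7
37.0 23.55 [540.5  34.9  36.9] [-180.    -0.    91.9] [-0.7 -0.8 -1.8] [-0.11  0.05 -0.04] 58.8
35.0 23.8 [540.7  34.9  34.9] [180.    0.   91.9] [-0.  -1.3 -2.1] [-0.16  0.04  0.  ] 58.9
33.0 24.05 [541.2  34.6  33.3] [179.9   0.   91.9] [-0.1 -1.6  0.3] [-0.38  0.01 -0.1 ] 59.2
31.0 24.3 [541.4  34.8  31.4] [179.9   0.   91.9] [ 2.1 -2.4  1.4] [-0.37 -0.26 -0.  ] 58.7
29.0 24.55 [541.1  34.4  29.1] [1.799e+02 1.000e-01 9.190e+01] [ 0.9 -4.8  2.3] [-0.82 -0.11 -0.08] 59.1
```

```bash
python3 - <<'E'
from h import *
from station import *
x,y=540.8,33.5
bot.movel([x,y,29],vel=40); S("sh")
for z in np.arange(27.5,17,-1.5):
    bot.movel([x,y,z],vel=50); s=S(z)
    if s["force"][2]>12 or abs(s["force"][1])>5: break
E
```

```text
sh 24.8 [539.8  34.   28.3] [-1.799e+02 -1.000e-01  9.190e+01] [ 0.1 -0.8 -2.6] [-0.12 -0.15 -0.01] 59.2
27.5 25.05 [539.6  34.   26.6] [-179.9   -0.    91.9] [ 0.5  0.9 -4.3] [0.04 0.09 0.05] 58.8
26.0 25.3 [540.2  33.9  25.6] [-179.9   -0.    91.9] [-1.4  2.3 -4.5] [0.2  0.11 0.02] 58.9
24.5 25.55 [540.7  33.8  24.3] [-180.    -0.    91.9] [-0.5  3.2 -3. ] [ 0.48  0.13 -0.01] 58.9
23.0 25.8 [540.9  33.7  23. ] [180.   -0.   91.9] [ 0.6  3.3 -2.7] [ 0.64 -0.05  0.04] 59.0
21.5 26.05 [540.9  33.7  21.4] [180.   -0.   91.9] [ 0.5  4.8 -3.1] [ 0.75 -0.1   0.02] 58.8
20.0 26.3 [540.8  32.7  19.8] [-1.80e+02  1.00e-01  9.19e+01] [ 1.5 -4.2 -6. ] [-0.66 -0.08 -0.03] 59.4
18.5 26.55 [540.8  33.   18.5] [-180.     0.    91.9] [ 0.5 -0.  -1.3] [-0.05  0.05  0.06] 59.4
```

```bash
python3 - <<'E'
from h import *
from station import *
x,y=540.8,33.5
for z in (17.5,16.5,15.5,14.5):
    bot.movel([x,y,z],vel=50); bot.hold(.1); s=S(z)
    if s["force"][2]>8: break
p=cams.get_image("scene");np.savez("scene6.npz",**{k:p[k] for k in("color","depth","mtx","camera_from_world")})
u,v=w2pix(p,[541,35,50]).astype(int)
cv2.imwrite("pics/n.png",cv2.resize(p["color"][v-30:v+30,u-40:u+40,::-1],(800,600),interpolation=cv2.INTER_CUBIC))
E
```

```text
17.5 26.9 [540.8  33.1  18.4] [180.    0.   91.9] [-2.4 -1.2  4.9] [-0.26  0.51 -0.1 ] 59.2
16.5 27.25 [540.8  33.1  18.3] [180.    0.   91.9] [-5.5  0.1 12.9] [-0.22  1.01 -0.06] 59.3
```

View pics/n.png

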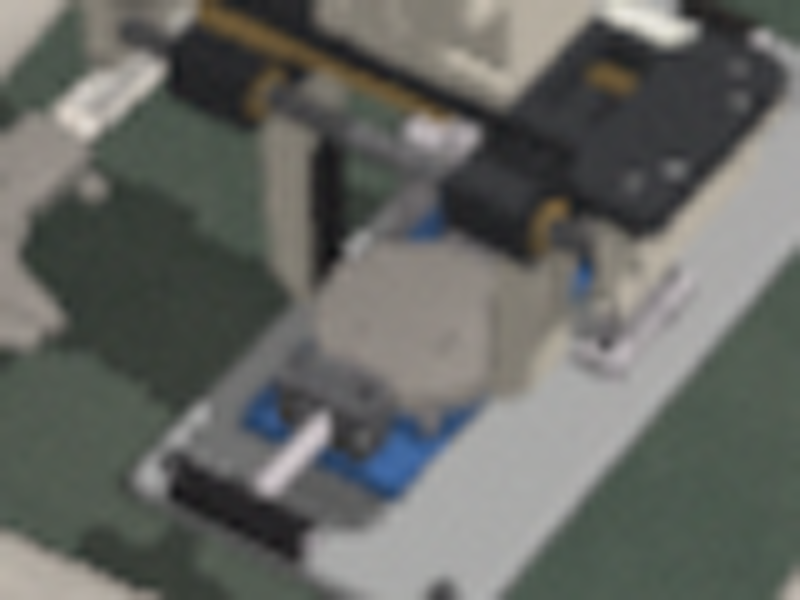

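```bash
python3 - <<'E'
from h import *
from station import *
x,y=540.8,33.3
bot.movel([x,y,18.4],vel=60); bot.gripper_to(74); S("open")
bot.movel([x,y,50],vel=200); bot.gripper_to(0,force=20)
bot.hold(.05);b=S("closed")["force"][2]
import math
for d in (15,-15):
    X,Y=540.8-d*math.sin(math.radians(1.9)),33.2+d
    bot.movel([X,Y,32],vel=150)
    for z in (28,26.5,25.5,24.5,23.5):
        bot.movel([X,Y,z],vel=50); s=S((d,z))
        if s["force"][2]-b>5: break
    bot.movel([X,Y,32],vel=150)
E
```

```text
open 28.05 [540.9  33.3  18.4] [180.   -0.   91.9] [-0.7  0.5  0.8] [-0.1   0.12  0.02] 74.4
closed 29.62 [540.8  33.3  50. ] [-180.     0.    91.9] [-0.4 -0.9 -0.7] [-0.07  0.05  0.01] 0.3
(15, 28) 30.18 [540.4  47.9  28.1] [180.    0.   91.9] [-0.   0.3  0.7] [-0.05  0.05  0.05] 0.6
(15, 26.5) 30.43 [540.4  48.   26.6] [180.    0.   91.9] [-0.2 -0.8  0. ] [-0.06  0.06  0.  ] 0.3
(15, 25.5) 30.68 [540.6  48.1  25.8] [180.    0.   91.9] [ 0.2 -0.1  3. ] [-0.11  0.08  0.06] 0.7
(15, 24.5) 30.93 [540.6  48.1  25.7] [179.9   0.   91.9] [-2.8 -0.6  9.4] [-0.19  0.58  0.04] 0.5
(-15, 28) 31.78 [540.7  18.9  27.5] [-179.9   -0.    91.9] [-0.2  0.5  0.8] [-0.06  0.03  0.01] 0.5
(-15, 26.5) 32.03 [541.1  18.5  26.4] [-180.    -0.    91.9] [ 0.5  0.4 -0.7] [-0.01  0.09  0.01] 0.6
(-15, 25.5) 32.28 [541.5  18.3  25.8] [180.   -0.   91.9] [-0.9  1.5  2.5] [0.11 0.15 0.01] 0.4
(-15, 24.5) 32.53 [541.6  18.3  25.7] [179.9   0.   91.9] [-2.6  1.3 10.5] [ 0.12  0.64 -0.03] 0.5
```

```bash
cat >> h.py <<'E'
CX,CY,YAW,HZ,DROP=542.9,-28.7,1.9,25.7,12.
def hp(deg):
    t=np.radians(deg);a=np.radians(YAW);c,s=np.cos(t),np.sin(t)
    y=147*c+3*s; z=147*s-3*c
    return [CX-y*np.sin(a),CY+y*np.cos(a),HZ+z-DROP]
E
python3 - <<'E'
from h import *
from station import *
for d in range(0,181,30):
    q=inverse_kinematics(hp(d),[180,0,91.9]); print(d,np.round(hp(d),1),None if q is None else q.round(1))
h=hp(0)
bot.movel([540.8,33,50],vel=200)
bot.movep([h[0],h[1],45],[180,0,91.9]); bot.gripper_to(66); 
bot.movel(h,vel=120); S("at")
bot.gripper_to(30,force=15); S("grip")
E
```

```text
0 [538.  118.2  10.7] [  0.8  25.5 100.4  -0.   54.1  -1.1]
30 [538.6 100.   84.6] [-1.1 20.  96.6 -0.  63.4 -3. ]
60 [540.4  47.4 139.5] [-6.8 16.3 93.4  0.  70.3 -8.7]
90 [542.8 -25.7 160.7] [-14.5  15.4  91.5   0.   73.1 -16.4]
120 [545.3 -99.6 142.5] [-21.9  17.4  91.5   0.   71.1 -23.8]
150 [ 547.1 -154.4   89.8] [-27.   21.6  93.3   0.   65.1 -28.9]
180 [ 547.8 -175.6   16.7] [-28.9  27.1  96.6   0.   56.3 -30.8]
at 35.06 [537.7 118.2  10.4] [-179.9   -0.    91.9] [ 0.5 -0.1 -1.1] [-0.11  0.04 -0.02] 66.1
grip 35.55 [537.8 118.2  11.3] [-180.     0.    91.9] [-3.5  0.2  6. ] [-0.13  0.6   0.06] 43.8
```

```bash
python3 - <<'E'
from h import *
from station import *
for d in range(15,91,15):
    bot.movel(hp(d),vel=110); s=S(d)
    if np.linalg.norm(s["force"])>18 or s["width"]<42: print("stop"); break
E
```

```text
15 36.05 [537.9 113.8  48.6] [-180.     0.    91.9] [-0.4 -0.6 -1.8] [-0.28  0.26  0.05] 44.0
30 36.55 [538.5  99.9  84.4] [-180.    -0.    91.9] [-0.5 -1.  -1.9] [-0.26  0.15  0.05] 43.8
45 37.05 [539.3  77.4 115.4] [180.   -0.   91.9] [-1.4  0.9 -0.8] [-0.1   0.32  0.1 ] 43.8
60 37.55 [540.5  47.4 139.5] [180.   -0.   91.9] [-1.7  1.1 -0.6] [0.1  0.31 0.13] 43.6
75 38.05 [541.8  12.3 155. ] [180.   -0.   91.9] [-1.   2.   2.3] [0.2  0.23 0.07] 43.6
90 38.55 [543.3 -25.7 161. ] [179.9   0.   91.9] [-0.3  0.9  4.4] [0.08 0.1  0.11] 43.7
```

```bash
python3 - <<'E'
from h import *
from station import *
for d in (105,120,135,150,163,172,178,181):
    bot.movel(hp(d),vel=100 if d<160 else 60); s=S(d)
    if np.linalg.norm(s["force"])>18 or s["width"]<42: print("stop"); break
p=cams.get_image("scene");np.savez("scene7.npz",**{k:p[k] for k in("color","depth","mtx","camera_from_world")})
u,v=w2pix(p,[545,-80,50]).astype(int)
cv2.imwrite("pics/o.png",cv2.resize(p["color"][v-45:v+45,u-60:u+60,::-1],(800,600),interpolation=cv2.INTER_CUBIC))
E
```

```text
105 39.08 [544.8 -64.  156.9] [179.9   0.   91.9] [ 0.3 -0.8  5.9] [-0.22 -0.    0.03] 43.8
120 39.62 [546.1 -99.9 143. ] [1.799e+02 1.000e-01 9.190e+01] [ 3.  -3.1  5.5] [-0.62 -0.25  0.08] 43.5
135 40.15 [ 547.3 -131.   120. ] [1.799e+02 1.000e-01 9.190e+01] [ 2.6 -3.5  3.5] [-0.77 -0.32  0.01] 43.5
150 40.68 [ 548.2 -154.9   89.6] [1.799e+02 1.000e-01 9.190e+01] [ 3.6 -4.2  2. ] [-0.79 -0.53  0.04] 43.9
163 41.39 [ 548.8 -168.5   59.3] [1.799e+02 1.000e-01 9.190e+01] [ 3.3 -5.3 -0.8] [-0.74 -0.62  0.02] 43.8
172 41.92 [ 549.  -173.9   36.5] [179.9   0.   91.9] [ 4.3 -4.5 -1.6] [-0.72 -0.76  0.08] 44.0
178 42.33 [ 549.  -175.5   20.8] [179.9   0.   91.9] [ 5.5 -4.5 -2. ] [-0.76 -0.93  0.04] 44.1
181 42.61 [ 549.  -175.7   12.9] [179.9   0.   91.9] [ 6.2 -4.8 -1.6] [-0.65 -0.96  0.02] 43.6
```

View pics/o.png

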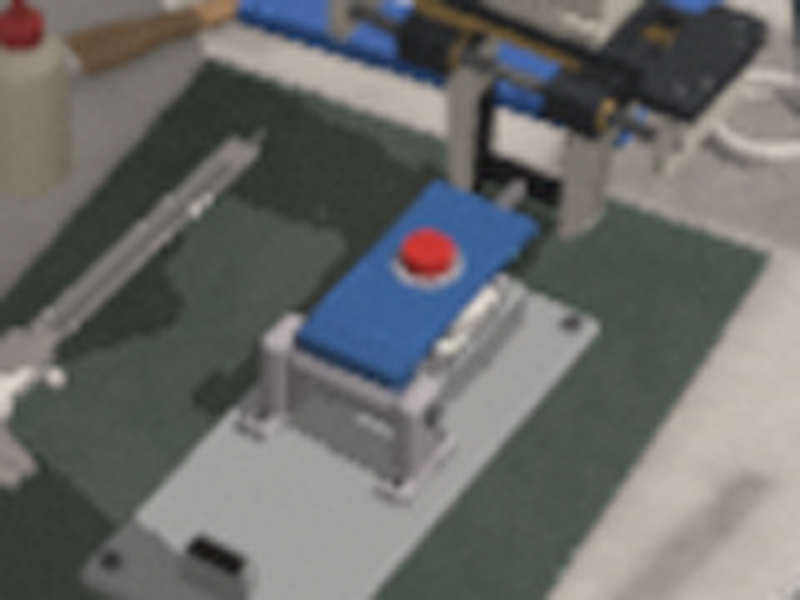

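```bash
python3 - <<'E'
from h import *
from station import *
h=hp(181); h[0]+=1.5; h[1]-=1
for dz in (-1.5,-3,-4.5,-6):
    bot.movel([h[0],h[1],h[2]+dz],vel=40); s=S(dz)
    if s["force"][2]>4: break
E
```

```text
-1.5 42.91 [ 549.  -175.7   11.9] [-1.80e+02 -1.00e-01  9.19e+01] [ 2.6 -0.8  4. ] [-0.22 -0.17 -0.  ] 44.0
```

```bash
python3 - <<'E'
from h import *
from station import *
bot.gripper_to(62); h=S("open")["tool_pos"]
bot.movel([h[0],h[1],75],vel=200); bot.gripper_to(0,force=20)
bot.movel([545.5,-90.7,62],vel=180); bot.hold(.05); b=S("over")["force"][2]
for z in (57,55,53.5,52,50.5,49,48,47,46,45):
    bot.movel([545.5,-90.7,z],vel=60); s=S(z)
    if s["force"][2]-b>11: break
E
```

```text
open 43.45 [ 549.1 -176.5   12.4] [-180.    -0.    91.9] [ 0.5 -0.6  0.2] [-0.02  0.05 -0.02] 61.9
over 45.66 [546.1 -91.6  62.3] [1.799e+02 1.000e-01 9.190e+01] [-0.1 -0.5 -0.4] [-0.02  0.07  0.03] 0.5
57 45.91 [545.3 -91.5  56.6] [-180.    -0.    91.8] [-0.3 -0.3  0.7] [-0.06  0.08 -0.02] 0.5
55 46.16 [545.4 -90.9  54.8] [-180.    -0.    91.9] [-0.4 -0.3  0.8] [-0.04  0.07 -0.03] 0.4
53.5 46.41 [545.8 -90.9  53.8] [180.    0.   91.9] [-0.1 -0.6  1.6] [-0.2   0.01 -0.03] 0.4
52 46.66 [545.8 -90.9  52.3] [180.    0.   91.9] [-0.5 -1.4  3.9] [-0.26  0.07  0.03] 0.2
50.5 46.91 [545.8 -90.9  50.7] [180.    0.   91.9] [ 0.7 -0.9  5.6] [-0.24  0.15 -0.01] 0.6
49 47.16 [545.8 -90.9  49.3] [180.    0.   91.9] [-1.  -1.2  6.2] [-0.23  0.17 -0.02] 0.6
48 47.41 [545.8 -90.9  48.4] [180.    0.   91.9] [-0.1 -0.9  6.6] [-0.18  0.17  0.04] 0.4
47 47.66 [545.8 -90.9  47.7] [180.    0.   91.9] [-0.6 -0.7  8.2] [-0.21  0.33 -0.  ] 0.6
46 47.91 [545.9 -90.9  47.6] [179.9   0.   91.9] [-3.6 -0.3 14.8] [-0.1   0.82 -0.05] 0.5
```

```bash
python3 - <<'E'
from h import *
from station import *
bot.hold(.3)
bot.movel([545.5,-90.7,75],vel=150)
p=cams.get_image("scene");np.savez("scene8.npz",**{k:p[k] for k in("color","depth","mtx","camera_from_world")})
u,v=w2pix(p,[545,-80,50]).astype(int)
q=load("scene7.npz")
c=[cv2.resize(x["color"][v-25:v+25,u-33:u+33,::-1],(400,300),interpolation=cv2.INTER_CUBIC) for x in (q,p)]
cv2.imwrite("pics/q.png",np.hstack(c))
h=hp(180); h[0]+=1.2
bot.movel([h[0],h[1],75],vel=200); bot.gripper_to(62)
bot.movel([h[0],h[1],h[2]],vel=120); S("dn")
bot.gripper_to(30,force=20); S("grip")
E
```

```text
dn 50.9 [ 549.3 -175.8   17. ] [180.    0.   91.9] [ 0.1  0.1 -0.1] [-0.14  0.1   0.08] 62.1
grip 51.34 [ 549.1 -175.9   17.4] [180.    0.   91.9] [-1.5 -0.9  4.6] [-0.13  0.42 -0.  ] 44.0
```

View pics/q.png

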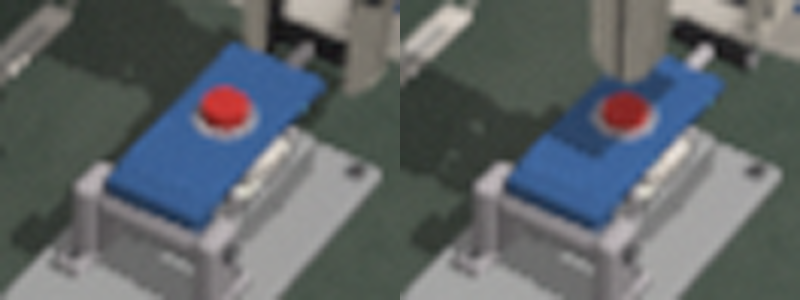

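```bash
python3 - <<'E'
from h import *
from station import *
def g(d):
    h=hp(d); h[0]+=1.2*(1-np.cos(np.radians(d)))/2; h[2]+=1.0*np.sin(np.radians(d)); return h
for d in (168,155,140,125,110,95):
    bot.movel(g(d),vel=105); s=S(d)
    if np.linalg.norm(s["force"])>18 or s["width"]<42: print("stop"); break
    if d==140:
        p=cams.get_image("scene"); u,v=w2pix(p,[545,-80,50]).astype(int)
        cv2.imwrite("pics/r.png",cv2.resize(p["color"][v-30:v+30,u-40:u+40,::-1],(800,600),interpolation=cv2.INTER_CUBIC))
E
```

```text
168 51.78 [ 548.9 -171.7   47.3] [180.    0.   91.9] [-0.  -0.6 -1.1] [-0.11  0.04 -0.04] 43.6
155 52.25 [ 548.4 -160.3   78.7] [180.   -0.   91.9] [ 0.7  0.7 -1.7] [ 0.1  -0.02 -0.05] 43.7
140 52.77 [ 547.6 -139.   111. ] [180.   -0.   91.9] [ 0.8  1.5 -2.3] [ 0.26 -0.01 -0.04] 43.4
125 53.33 [ 546.5 -109.8  137. ] [180.   0.  92.] [ 0.6  0.4 -2.9] [ 0.15 -0.06 -0.11] 43.5
110 53.85 [545.2 -75.7 154.1] [180.   0.  92.] [-0.3 -0.4  0.4] [-0.12  0.17 -0.09] 43.4
95 54.37 [543.8 -38.5 161.7] [180.    0.   91.9] [-2.3 -1.1  4.2] [-0.21  0.44 -0.06] 43.7
```

View pics/r.png

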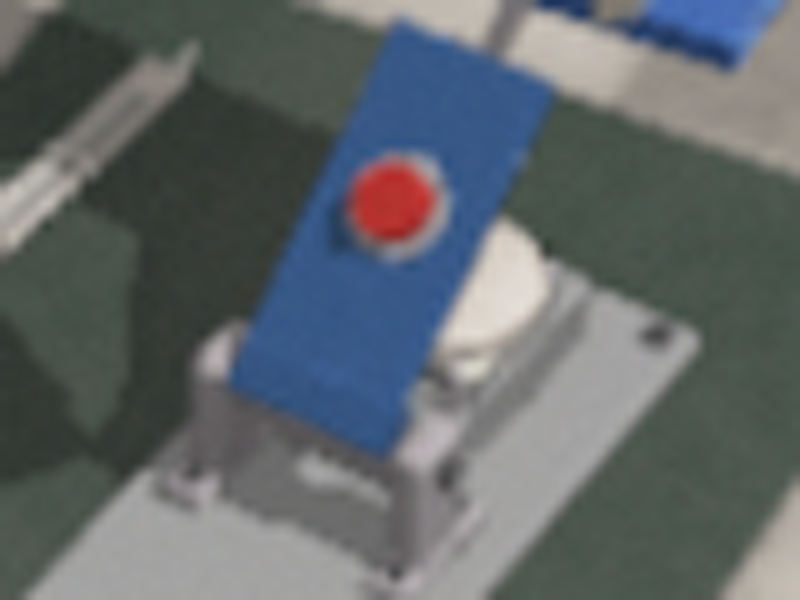

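The piece stayed in the nest. I'll guide the plate back down.

```bash
python3 - <<'E'
from h import *
from station import *
def g(d):
    h=hp(d); h[0]+=1.2*(1-np.cos(np.radians(d)))/2; h[2]+=1.0*np.sin(np.radians(d)); return h
for d in (80,65,50,35,20,10,3,0):
    bot.movel(g(d),vel=105 if d>15 else 60); s=S(d)
    if np.linalg.norm(s["force"])>18 or s["width"]<42: print("stop"); break
h=g(0)
for dz in (-1.5,-3,-4.5,-6):
    if s["force"][2]>3: break
    bot.movel([h[0],h[1],h[2]+dz],vel=40); s=S(dz)
E
```

```text
80 54.88 [ 5.423e+02 -1.000e-01  1.593e+02] [-180.    -0.    91.9] [-4.3  0.8  7.7] [ 0.07  0.68 -0.12] 44.0
65 55.4 [540.9  36.6 146.7] [-1.80e+02 -1.00e-01  9.19e+01] [-3.7  3.6  6. ] [ 0.42  0.67 -0.08] 43.4
50 55.92 [539.7  68.2 125.1] [-1.799e+02 -1.000e-01  9.190e+01] [-2.4  3.9  4.5] [ 0.71  0.56 -0.04] 43.7
35 56.43 [538.7  93.   96.1] [-179.9   -0.    91.9] [-3.2  3.7  2. ] [0.6  0.53 0.03] 43.7
20 56.95 [538.1 109.6  61.6] [-179.9    0.    91.9] [-2.4  0.9 -0.6] [ 0.18  0.46 -0.02] 43.8
10 57.53 [537.9 116.1  36.6] [-180.     0.    91.9] [-3.2  0.7 -0.3] [-0.08  0.59  0.01] 43.7
3 57.98 [537.8 118.   18.5] [-180.     0.    91.9] [-3.9  0.9 -1.3] [ 0.01  0.66 -0.04] 44.0
0 58.26 [537.8 118.2  10.8] [-180.    -0.    91.9] [-3.3  1.4 -1.1] [ 0.1   0.75 -0.04] 43.8
-1.5 58.51 [537.8 118.2   9.4] [-180.    -0.    91.9] [-5.   2.3  0.7] [0.12 0.82 0.01] 43.9
-3 58.76 [537.8 118.2   7.8] [-180.     0.    91.9] [-4.4  1.4  0.3] [0.03 0.94 0.06] 44.0
-4.5 59.01 [537.9 118.2   7.5] [180.    0.   91.9] [-8.9  1.  10.3] [0.08 1.56 0.01] 43.6
```

```bash
python3 - <<'E'
from h import *
from station import *
bot.movel([537.9,118.2,8],vel=60)
bot.gripper_to(64); S("open")
bot.movel([537.9,118.2,70],vel=200)
bot.movep([440,260,150],[180,0,91.9]); S("away")
for n in ("scene","top"):
    p=cams.get_image(n); u,v=w2pix(p,[545,-20,40]).astype(int);f=10 if n=="top" else 8
    w,h=(40,30) if n=="top" else (50,37)
    cv2.imwrite(f"pics/z_{n}.png",cv2.resize(p["color"][v-h:v+h,u-w:u+w,::-1],None,fx=f,fy=f,interpolation=cv2.INTER_CUBIC))
    W=cloud(p)
    for nm,X in(("nest",[545,-91]),("plate",[541,34])):
        X=np.array(X)+([2,-2] if n=="top" else [-5,3]); m=np.hypot(*(W[...,:2]-X).transpose(2,0,1))<16; m&=(W[...,2]>0); print(n,nm,W[m][:,2].mean().round(1),m.sum())
E
```

```text
open 59.83 [538.1 118.1   8. ] [180.    0.   91.9] [-0.2  0.   0.3] [-0.13  0.06 -0.02] 63.8
away 61.08 [439.9 259.3 148.8] [-1.799e+02  1.000e-01  9.190e+01] [-0.2 -0.4  0.1] [-0.06  0.12  0.02] 64.0
scene nest 57.3 71
scene plate 40.4 21
top nest 58.6 76
top plate 43.0 75
```

View pics/z_scene.png

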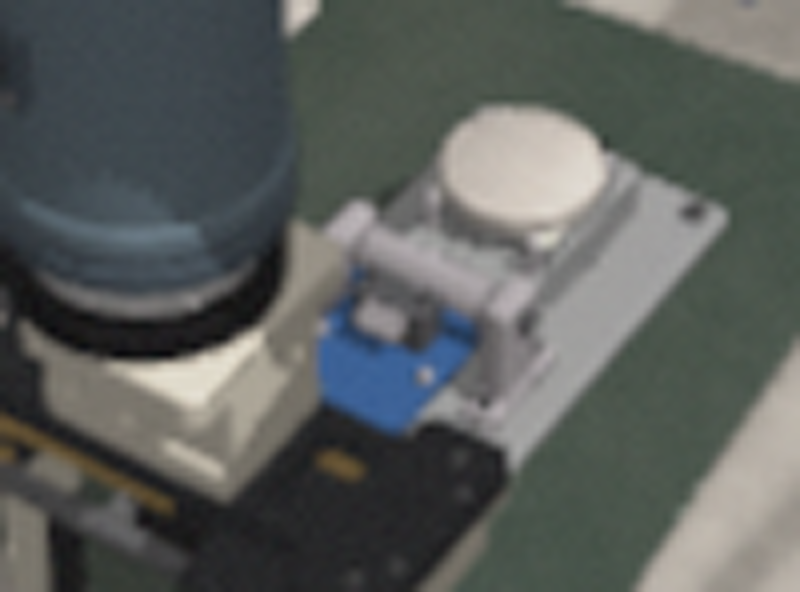

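View pics/z_top.png

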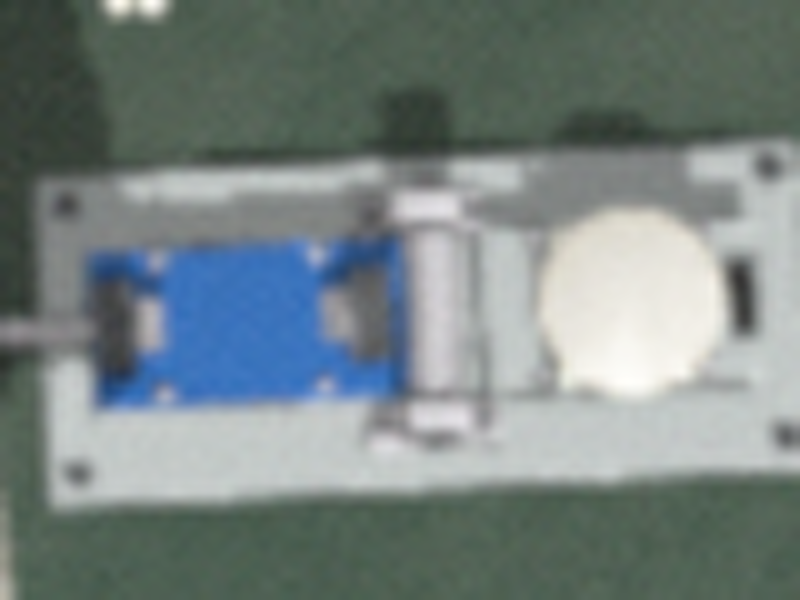

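```bash
python3 - <<'E'
from station import *
print(hand_in(), bot.read_state()["time_s"])
E
```

```text
the job is handed in; nothing more can be done
the job is handed in; nothing more can be done
```

The piece is lying flat in the nest with the marked face down, the blue plate is back down where it started, and the job is handed in. It took about 61 s on the robot's clock.

**What I did**
- **Picking the piece:** I chose the grey disc on the bench and left the similar disc on the tester alone. The bench disc measured 59–60 mm and shows dents. The tester disc measured 62.2 mm, and the network never reported it.
- **Pressing home:** I pressed the disc into the pocket while holding it, then touched its top lightly at both latch sides with closed fingers. Both sides read the same height (25.7 in the robot's readings, about 53 mm true), so it was home and flat; I did not see the latches themselves.
- **Turning over:** I guided the plate over by the ends of its handle, and the forces stayed under about 8 N.
- **Releasing the piece:** The button went down its full 6 mm, with about 8 N near the end of travel and 15 N at the stop.
- **Returning the plate:** I guided the plate back until it touched down, at about 10 N.

**Last checks:** The pictures show the piece flat in the nest with no dents on top, the pocket empty and the plate open. The depth readings put the top of the piece at 57–59 mm against 60 mm expected. The bench itself reads 1–3 mm low, so that fits.

**What disagreed**
- **Fingertip height:** The fingertips sit about 27.5 mm higher than the reported position. My first squeeze therefore closed above the piece. I found the bench by touch at 13 N and corrected for it.
- **Cameras:** The two cameras differ by about 7 mm sideways. I settled the jig's position by feel, from the handle and the latches.
- **Handle:** It slipped a few millimetres in the fingers just before the plate touched down, both going over and coming back. I saw no slam in the readings.

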